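# Press the lid onto a cardboard tube in the lock-bolted lidding press

## Robot

A 6-joint arm with a two-finger parallel gripper is mounted at the origin on the work surface. World frame = base frame: x ahead of the robot, y to its left, z up, the work surface at z = 0. Lengths are in m, angles in rad, forces in N, time in s.
With the tool pointing down it reaches from about 0.375 to 0.9 m from the base axis. Payload 3.1 kg.
Tool frame: the origin (TCP) lies between the finger pads; the fingertips stand 8 mm ahead of it and the grasp point (between the pads) lies 11 mm behind it; z points along the fingers, y is the direction in which the jaws open and shut (so a half turn about z gives the same grasp; the last joint's range is limited). The gripper opens to 85 mm and grips with 20 to 120 N. Pads are 22 mm wide; open, the fingers measure 114 mm over their backs; the gripper's body (76 mm by 85 mm) begins 54 mm behind the grasp point. The pads swing forward as they close: fully open they stand 13 mm farther back than shut.
Start: joints at [1.141, 0.527, 1.433, -0, 1.181, -0.178], TCP at [0.155, 0.605, 0.239] pointing down, gripper open.
Joint ranges: [-3.08, 3.08], [-0.75, 2.2], [0.22, 2.44], [-1.43, 4.57], [0, 2.65], [-2.85, 2.85]. Speed limits (rad/s): [2.79, 2.79, 3.14, 3.14, 3.14, 3.14].

## Interface

Orientations are given as a unit quaternion [x, y, z, w].
In Python, from plant import get_obs, get_image, close_job, spot_in, cut_out, mark_of gives the robot as it stands.
- The arm moves only by the tool servo_tool, never from a script. Its argument "steps" is text: rows parted by semicolons, each of 5 numbers parted by spaces: the shift along the tool's x, y, z in m, then the turn about the tool's z in rad, then the opening, from 0 (shut) to 1 (fully open). In form: x y z yaw hand; .... A call has 1 to 5 rows; each row is the pose to reach, as a shift and turn from the pose commanded when the call began, along the tool's axes at that moment; what a row does not reach only later rows make up. A row lasts 1/8 s, in which the tool goes at most 62.5 mm and 10.7 degrees, less where a joint would pass 70% of its speed; a pose out of reach is approached as far as the arm can. A call with a gripper value outside its range is refused whole. The fingers move at their own pace and stop on an object; the grip force is fixed at half the most. Time passes only in rows, so rows that repeat a pose let the fingers close. It gives the time, the measured TCP pose, the force and the opening at its end, in the units of the state.
- get_obs(): the state, without advancing time (a new reading comes with each control period).
- get_image(name): name is "side" or "top" or "wrist"; returns a dict with "frame" (384x512x3 uint8, blue, green, red), "z_map" (384x512 float32, m along the optical axis (not along the pixel's ray), 0 where there is no reading), "vfov" (degrees; the focal length in pixels is half the picture's height over the tangent of half this angle, whatever the lens; pixels are square), "cx", "cy" (the principal point, pixels), "k1" (the pictures are not rectified: a ray, as slopes to the right and down, at radius r is drawn at 1 + k1 r^2 times it, then the intrinsics apply), "rvec" (rotation vector, rad) and "tvec" (3), from world to camera coordinates, as OpenCV has them. Camera axes: x right, y down, z forward; pixel columns grow to the right and rows downward; lengths in m; the calibration is good to about 2 mm. A picture is of the moment at which its call begins.
- close_job(): hands the job in, once; it reports no verdict.
Trained networks look in a picture, given as the dict that the camera call returned (one of the last four; its "shot" number tells which), for a name from the list of things; names that differ only in an ending like _2 or _b are one class to them, and where a whole thing is asked for, a point or a joint stands for the part that bears it (a point fixed in the world has none). Each returns a list of dicts, best first, with "confidence" (0 to 1); they miss things now and then, are a little off and sometimes report something else, mostly with a low value. They report only what shows in the picture. A call takes as long as a camera call.
- spot_in(picture, label): "rect" ([left, top, right, bottom] in pixels, round what is visible of it).
- cut_out(picture, label): "mask" (384x512 bool, what is visible of it) and "rect" ([left, top, right, bottom] in pixels, round what is visible of it).
- mark_of(picture, label): "xy" ([column, row] in pixels: a listed point, or the origin of a listed thing).
The state is a dict: "t": time; "joint_pos": joint angles; "joint_velocities": joint speeds; "joint_efforts": joint torques, N m; "tcp_pos": TCP position; "tool_rot": TCP orientation; "force": force on the tool from outside, world axes, zero at the start; "wrist_torque": the same for the moment, N m; "grip_width": opening from 0.0 (shut) to 1.0 (fully open).
Only numpy, scipy, OpenCV 4.12 (cv2) and the standard library are available. Lean on these libraries where they do the work, as an engineer would, in place of code of your own. Each camera call takes 0.05 s, during which the arm holds its last target.

## Task

One of the three tubes still has its plug lid standing proud: put that tube upright on the press base, snug in the V stop so that it is centred under the ram, while the lock bolt still holds the lever up. Then draw the lock bolt clear of the lever and pull the lever down until the lid is fully home, letting the press do it rather than forcing the lid by hand. Let the lever come back up, leave the closed tube standing in the press, and do not disturb the other two tubes or the tape dispenser.

Things in the scene. Friction and masses are not known exactly. Their poses are not given: they have to be found in the camera images.
- tube_mid (a point): The tube to close: black cardboard cylinder, 60 mm diameter, body 76 mm tall, upright on the bench, about 0.16 kg. Its kraft plug lid stands 10 to 13 mm proud of the rim (92 to 95 mm tall in all). The lid slides only along the tube, needs about 12 N to go down and stays where left. The point is on the axis, 47 mm above the underside; z runs up the tube.
- lid: The plug lid in that tube's mouth: flange 57 mm diameter, 6 mm thick. Origin on the tube's axis at the underside of the flange, 76 mm above the tube's underside when fully home.
- lid_top (a point): Centre of the top face of that lid: 82 mm above the tube's underside (35 mm above tube_mid) when fully home, 92 to 95 mm above it at the start.
- tube_b: A finished tube, bystander: the same black tube with its lid already home, 82 mm tall, 60 mm diameter, loose. Origin at the centre of its underside.
- tube_c: Another finished tube, the same as tube_b, loose. Origin at the centre of its underside.
- dispenser: Grey bench tape dispenser with a roll of tape, bystander, loose: 150 mm long in its x, 62 mm wide, 95 mm tall. Origin at the centre of its underside.
- press_seat (a point): Where the tube belongs: top of the press's base plate (12 mm above the bench), on the ram's axis. x points to the back of the press, y to its left, z up: the 'press axes'; the press is open to -x. V stop behind the seat: two steel blocks 13 mm tall, at 45 degrees either side of +x, faces 31 mm from the axis; a tube pushed back on both is centred within 1.5 mm.
- press: The fixed grey hand press. Origin 12 mm below press_seat, same axes; x, y, z here from this origin, mm. Base plate x -100 to 150, 160 wide; column x 75 to 135, 60 wide; head x -40 to 135, y -45 to 45, z 215 to 325; ram top z 355. The head and ram overhang the seat: no room for a gripper from straight above, only from the front with the tool leaning back about 40 to 45 degrees.
- ram_face (a point): Centre of the underside of the ram's 44 mm rubber-faced disc: 168 mm above the seat with the lever up; it goes straight down as the lever is pulled, 75 mm per radian.
- lever (a joint): Lever angle, rad: 0 = up at rest, grows as it is pulled down, to 1.25. On the right (-y) of the press, pointing to the front, 10 degrees above level at rest; turns about the cross shaft along y at x = 75, z = 258 mm from the seat. The ram meets the proud lid near 1.0, lid home near 1.15. A spring lifts it when let go. It gives only about 0.02 rad while the lock bolt is under it.
- lever_grip (a point): Middle of the lever's black grip: round bar 28 mm in diameter, 100 mm long along the press's y, 210 mm from the shaft's axis; from the seat x = -132, y = -156, z = 294 mm at rest, x = -43, z = 85 mm with the lid home. The lever bar (12 x 22 mm) joins its inner end at y = -88 to -100 mm. Pushing it down from above takes 1 to 15 N.
- bolt (a joint): Lock bolt travel, m: 0 to 0.006 at the start = shot, its end under the lever; it slides along the press's +y (to its left) to 0.036 = fully drawn. The lever is clear from 0.022. About 2.5 N of friction; it stays where it is left.
- bolt_knob (a point): Centre of the 20 mm ball on the lock bolt's handle. The bolt, a 12 mm steel rod, lies along y across the head's front (x = -54, z = 262 mm from the seat); its 10 mm handle rises 45 degrees forward and up to this ball at x = -86, z = 294 mm, y = -18 mm at bolt 0 and +18 mm when drawn. About 60 mm is free between ball and lever bar.

How it is judged:
On the way, in this order (a step that is already met when the one before it is completed fails the run):
1. the tube stands upright and centred on the press base, lid still proud, with the lock bolt still shot (horizontal distance between tube_mid and press_seat below 0.008 m and z of tube_mid in the frame of press_seat below 0.05 m and angle between tube_mid's own z axis and vertical below 0.05 rad and z of lid_top in the frame of tube_mid above 0.042 m and value of joint bolt below 0.012 m), for 0.1 s.
2. the lock bolt is drawn clear of the lever (value of joint bolt above 0.021 m), for 0.1 s.
3. the lever is pulled down and the ram presses the lid home (value of joint lever above 1 rad and distance between ram_face and lid_top below 0.012 m and z of lid_top in the frame of tube_mid below 0.037 m), for 0.1 s.
At the end, for the whole second after the job is handed in: The lid is within 2 mm of fully home, the tube stands upright (within 0.05 rad) on the press base within 10 mm of the ram's axis, and the lever is back up (under 0.1 rad) (z of lid_top in the frame of tube_mid below 0.037 m and horizontal distance between tube_mid and press_seat below 0.01 m and z of tube_mid in the frame of press_seat below 0.05 m and angle between tube_mid's own z axis and vertical below 0.05 rad and value of joint lever below 0.1 rad); the robot touches nothing.
It fails at once if the lid is forced by the gripper or arm (over 10 N) (contact force between any of the fingers, the arm and lid above 10 N).
It fails at once if a finished tube or the dispenser is moved more than 30 mm (distance of any of tube_b, tube_c, dispenser from where it was at the start of the episode above 0.03 m).
It also fails if it takes over 69 s, if anything falls off the work surface, if the arm or the gripper's body presses on something with over 40 N, if the wrist force passes 120 N, or if a joint passes its speed limit or range.

## Working session

There is one attempt and no reset: what is moved stays moved. The work goes in short steps, Python scripts to look and compute and a tool call to move; the robot and the scene stay as the last step left them, time stands still between calls to the robot, and variables do not carry over. Pictures are saved under pics/ and viewed, and the job is handed in when it is done.

Besides the shell and the picture viewer there is one more tool, called after "Request:" by a JSON object that holds its "name" and its "arguments". servo_tool: Moves the arm, as the interface text tells. Its arguments: {"type":"object","properties":{"steps":{"type":"string"}},"required":["steps"]}

```bash
ls; mkdir -p pics; cat > h.py <<'E'
import numpy as np, cv2
from scipy.spatial.transform import Rotation as R
from plant import *
def K(p):
    f=p["frame"].shape[0]/2/np.tan(np.radians(p["vfov"])/2)
    return f,p["cx"],p["cy"]
def ray(p,u,v):
    f,cx,cy=K(p); x=(u-cx)/f; y=(v-cy)/f
    rd=np.hypot(x,y); r=rd
    for _ in range(30): r=rd/(1+p["k1"]*r*r)
    s=np.where(rd>1e-9,r/np.maximum(rd,1e-9),1)
    return np.stack([x*s,y*s,np.ones_like(x*s)],-1)
def RT(p): return cv2.Rodrigues(np.array(p["rvec"],float))[0],np.array(p["tvec"],float).ravel()
def unproj(p,u,v,z=None):
    u=np.asarray(u,float);v=np.asarray(v,float)
    if z is None: z=p["z_map"][np.round(v).astype(int),np.round(u).astype(int)]
    Rm,t=RT(p); c=ray(p,u,v)*np.asarray(z)[...,None]
    return (c-t)@Rm
def proj(p,X):
    Rm,t=RT(p); c=np.asarray(X)@Rm.T+t; x=c[...,:2]/c[...,2:]
    r2=(x**2).sum(-1,keepdims=True); x=x*(1+p["k1"]*r2); f,cx,cy=K(p)
    return x*f+np.array([cx,cy])
def onplane(p,u,v,z):
    Rm,t=RT(p); o=-Rm.T@t; d=ray(p,np.float64(u),np.float64(v))@Rm
    return o+d*(z-o[2])/d[2]
E
python3 - <<'E'
from h import *
import pickle
np.set_printoptions(precision=4,suppress=True)
o=get_obs();print(o)
for n in("side","top","wrist"):
    p=get_image(n);cv2.imwrite(f"pics/{n}0.png",p["frame"]);pickle.dump(p,open(n+"0.pkl","wb"))
    Rm,t=RT(p);print(n,p["vfov"],p["k1"],-Rm.T@t,Rm[2])
    for l in("tube_mid","lid_top","tube_b","dispenser","press_seat","press","ram_face","lever_grip","bolt_knob"):
        try:
            print(l,[(np.round(m["xy"],1),round(m["confidence"],2)) for m in mark_of(p,l)])
        except Exception as e: print(l,e)
E
```

```text
pics
{'t': 0.0, 'joint_pos': array([ 1.1415,  0.5285,  1.4339,  0.    ,  1.1814, -0.1785]), 'joint_velocities': array([-0.001 ,  0.0006, -0.0017, -0.001 ,  0.0011, -0.0004]), 'joint_efforts': array([ -0.0004, -44.2352, -17.8021,  -0.0002,   0.0085,   0.    ]), 'tcp_pos': array([0.1548, 0.6048, 0.2383]), 'tool_rot': array([ 0.1251,  0.9921, -0.0011, -0.0003]), 'force': array([-0.2331,  0.1755,  0.3372]), 'wrist_torque': array([-0.0561,  0.0239,  0.0024]), 'grip_width': 0.9990210917102649}
side 52.55060510050174 -0.13220443867554094 [0.5091 0.8811 0.7955] [ 0.0618 -0.8433 -0.5338]
tube_mid [(array([271.5, 281.7]), 0.77)]
lid_top [(array([273.7, 262.6]), 0.86)]
tube_b [(array([224.7, 310.1]), 0.96), (array([276.9, 337.8]), 0.9), (array([273.2, 278.9]), 0.29)]
dispenser []
press_seat [(array([252.4, 230.2]), 0.62), (array([277.2, 337.4]), 0.45), (array([275.5, 262.9]), 0.28)]
press [(array([250.2, 233.3]), 0.79)]
ram_face [(array([249.2, 184.2]), 0.57)]
lever_grip [(array([293.7, 126.8]), 0.73)]
bolt_knob [(array([276.8, 143.8]), 0.7)]
top 49.30178619872078 0.022575264903774057 [ 0.5369 -0.0498  1.2188] [ 0.0406 -0.0111 -0.9991]
tube_mid [(array([184.6, 212.7]), 0.82)]
lid_top [(array([181.8, 215.4]), 0.59)]
tube_b [(array([134.7, 218.3]), 0.98), (array([161.5, 167.4]), 0.94)]
dispenser [(array([392.6, 163.8]), 0.78), (array([184.7, 210.1]), 0.22)]
press_seat [(array([274.8, 179.9]), 0.58)]
press [(array([277.1, 179. ]), 0.94)]
ram_face []
lever_grip [(array([351.4, 232.4]), 0.72), (array([131.1, 216.9]), 0.17)]
bolt_knob [(array([283.7, 213.6]), 0.79)]
wrist 67.96019305253844 -0.0017934674899313435 [0.0806 0.6244 0.3745] [ 0.2877 -0.0734 -0.9549]
tube_mid []
lid_top []
tube_b []
dispenser []
press_seat []
press []
ram_face []
lever_grip []
bolt_knob []
```

View pics/side0.png

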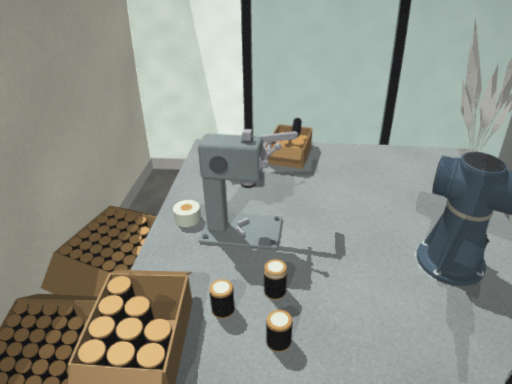

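View pics/top0.png

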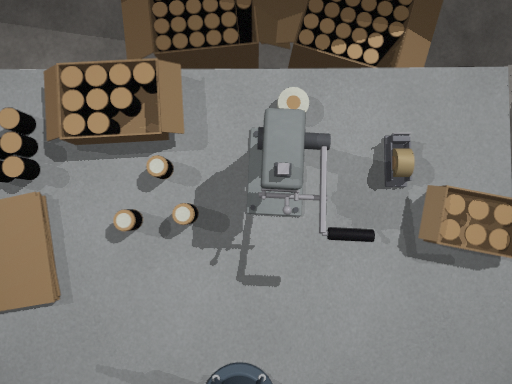

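The side view shows the press at about (235,190), with the three tubes in front of it. The proud tube is near (275,278) in side and (184,213) in top. The finished tubes are at (222,297)/(279,328) in side and (157,166)/(124,220) in top. The dispenser is at (400,160) in top.

```bash
python3 - <<'E'
from h import *
import pickle
from scipy.optimize import least_squares
np.set_printoptions(precision=4,suppress=True)
s=pickle.load(open("side0.pkl","rb"));t=pickle.load(open("top0.pkl","rb"))
# tubes: top faces from depth
for n,p in(("side",s),("top",t)):
    v,u=np.mgrid[0:384,0:512]
    X=unproj(p,u,v,p["z_map"]); ok=p["z_map"]>0
    # high points on tube lids
    m=ok&(X[...,2]>0.06)&(X[...,2]<0.105)&(X[...,0]>0.3)&(X[...,0]<0.75)&(X[...,1]>0.05)&(X[...,1]<0.4)
    k,l,st,c=cv2.connectedComponentsWithStats(m.astype(np.uint8))
    for i in range(1,k):
        if st[i,4]>40:
            q=X[l==i];zt=np.percentile(q[:,2],90);qq=q[q[:,2]>zt-0.006]
            print(n,st[i,:4],st[i,4],zt,"mid",(qq.min(0)+qq.max(0))/2,"ctr",cv2.minEnclosingCircle(qq[:,:2].astype(np.float32)))
    # press head top
    m=ok&(X[...,2]>0.32)&(X[...,2]<0.352)&(X[...,0]>0.4)&(X[...,0]<1)&(np.abs(X[...,1])<0.3)
    if n=="top":
        q=X[m];r=cv2.minAreaRect(q[:,:2].astype(np.float32));print("head",r,cv2.boxPoints(r),np.median(q[:,2]))
        m=ok&(X[...,2]>0.353)&(X[...,2]<0.40)&(X[...,0]>0.4)&(X[...,0]<1)&(np.abs(X[...,1])<0.3)
        q=X[m];r=cv2.minAreaRect(q[:,:2].astype(np.float32));print("ram",r,np.median(q[:,2]))
        m=ok&(X[...,2]>0.005)&(X[...,2]<0.02)&(X[...,0]>0.4)&(X[...,0]<1)&(np.abs(X[...,1])<0.2)
        q=X[m];r=cv2.minAreaRect(q[:,:2].astype(np.float32));print("base",r,cv2.boxPoints(r),np.median(q[:,2]))
for l,h in(("lever_grip",0.306),("bolt_knob",0.306),("press_seat",0.012)):
    for p in(t,s):
        m=mark_of(p,l) if 0 else None
print("grip",onplane(t,351.4,232.4,.306),onplane(s,293.7,126.8,.306))
print("knob",onplane(t,283.7,213.6,.306),onplane(s,276.8,143.8,.306))
E
```

```text
side [264 259  23  26] 464 0.09396093796328508 mid [0.5301 0.1473 0.0933] ctr ((0.5309633016586304, 0.1468351036310196), 0.029737563803792)
side [167 275  23  77] 521 0.10122174211488966 mid [0.7427 0.3005 0.0995] ctr ((0.7435392141342163, 0.3005716800689697), 0.09877821803092957)
side [209 279  25  25] 477 0.08458740588401821 mid [0.66   0.2194 0.0831] ctr ((0.6602089405059814, 0.21824373304843903), 0.030509261414408684)
side [266 310  27  27] 568 0.08427696456698326 mid [0.5148 0.3077 0.0825] ctr ((0.5150567293167114, 0.30767396092414856), 0.029542624950408936)
top [ 86 131  79  10] 394 0.10151236468007263 mid [0.742 0.297 0.1  ] ctr ((0.7434923648834229, 0.2970263957977295), 0.10258613526821136)
top [147 155  23  23] 396 0.08379003241901924 mid [0.6579 0.2154 0.0825] ctr ((0.6580615043640137, 0.21557171642780304), 0.029318686574697495)
top [172 203  24  22] 401 0.0947282005822127 mid [0.5282 0.1443 0.0936] ctr ((0.5283567309379578, 0.14421053230762482), 0.02833268605172634)
top [113 209  25  22] 427 0.08433984227947856 mid [0.5133 0.3045 0.0834] ctr ((0.512396514415741, 0.30492547154426575), 0.02997763268649578)
head ((0.5953614115715027, -0.15139472484588623), (0.35142186284065247, 0.15292635560035706), 28.128402709960938) [[ 0.4044 -0.1668]
 [ 0.4765 -0.3017]
 [ 0.7864 -0.136 ]
 [ 0.7143 -0.0011]] 0.3243876125331457
ram ((0.6226636171340942, -0.10988932847976685), (0.02288837917149067, 0.021070275455713272), 89.23399353027344) 0.3551087782346663
base ((0.6743016242980957, 0.0027855634689331055), (0.5426777005195618, 0.3982321619987488), 0.9026622176170349) [[ 0.3999  0.1976]
 [ 0.4061 -0.2006]
 [ 0.9487 -0.192 ]
 [ 0.9425  0.2062]] 0.011132935437276814
grip [ 0.4856 -0.2597  0.306 ] [ 0.4919 -0.2586  0.306 ]
knob [ 0.5277 -0.1127  0.306 ] [ 0.5404 -0.132   0.306 ]
```

```bash
python3 - <<'E'
from h import *
import pickle
np.set_printoptions(precision=4,suppress=True)
t=pickle.load(open("top0.pkl","rb"));s=pickle.load(open("side0.pkl","rb"))
for p in(t,s):
    v,u=np.mgrid[0:384,0:512]
    X=unproj(p,u,v,p["z_map"]); ok=p["z_map"]>0
    near=ok&(X[...,0]>.5)&(X[...,0]<.95)&(X[...,1]>-.3)&(X[...,1]<.1)
    m=near&(X[...,2]>0.318)&(X[...,2]<0.332)
    k,l,st,c=cv2.connectedComponentsWithStats(m.astype(np.uint8))
    i=1+np.argmax(st[1:,4]);q=X[l==i];r=cv2.minAreaRect(q[:,:2].astype(np.float32));print("head",st[i],r)
    m=near&(X[...,2]>0.006)&(X[...,2]<0.018)
    k,l,st,c=cv2.connectedComponentsWithStats(m.astype(np.uint8))
    for i in np.argsort(-st[1:,4])[:3]+1:
        q=X[l==i];r=cv2.minAreaRect(q[:,:2].astype(np.float32));print("base",st[i],r,np.median(q[:,2]))
    m=near&(X[...,2]>0.345)&(X[...,2]<0.365)
    print("ram",X[m].mean(0),m.sum())
    # grip cylinder
    m=ok&(X[...,2]>.27)&(X[...,2]<.34)&(X[...,0]>.42)&(X[...,0]<.53)&(X[...,1]>-.36)&(X[...,1]<-.16)
    q=X[m];print("grip",cv2.minAreaRect(q[:,:2].astype(np.float32)),q[:,2].max(),m.sum())
cv2.imwrite("pics/topz.png",cv2.resize(t["frame"][90:260,230:400],None,fx=3.5,fy=3.5,interpolation=cv2.INTER_CUBIC))
E
```

```text
head [ 261  108   45   81 2990] ((0.669763445854187, -0.11178243905305862), (0.08875131607055664, 0.1731855869293213), 86.87325286865234)
base [ 246  128   40   87 1350] ((0.648005485534668, -0.08739163726568222), (0.11272627860307693, 0.24757321178913116), 86.67921447753906) 0.011542360010044644
base [288 199  14  17 177] ((0.5435699224472046, -0.16468505561351776), (0.0376875177025795, 0.04626978933811188), 89.52906799316406) 0.011622200359514761
base [266 191  19   2  25] ((0.5887975692749023, -0.10843640565872192), (0.052010998129844666, 0.0032113459892570972), 89.7281265258789) 0.01189398112106486
ram [ 0.6222 -0.1096  0.3544] 132
grip ((0.4870903193950653, -0.24362261593341827), (0.1255650669336319, 0.050519611686468124), 70.89248657226562) 0.32430869827857234 758
head [198 134  65  17 826] ((0.6703303456306458, -0.10713829100131989), (0.0910283625125885, 0.17480334639549255), 89.07040405273438)
base [ 199  212   84   37 1955] ((0.6475633382797241, -0.11206835508346558), (0.17210569977760315, 0.2515975832939148), 87.54109191894531) 0.01335902377224295
base [174 216  27  11  79] ((0.8356242179870605, -0.1306433379650116), (0.08821684867143631, 0.03611389547586441), 10.815199851989746) 0.0121043332080322
base [203 198   1   1   1] ((0.8113550543785095, -0.2812606990337372), (0.0, 0.0), 0.0) 0.006552163879219462
ram [ 0.6223 -0.1009  0.3524] 54
grip ((0.488701730966568, -0.23886093497276306), (0.12895557284355164, 0.04680018872022629), 71.19515228271484) 0.32224430712854246 233
```

View pics/topz.png

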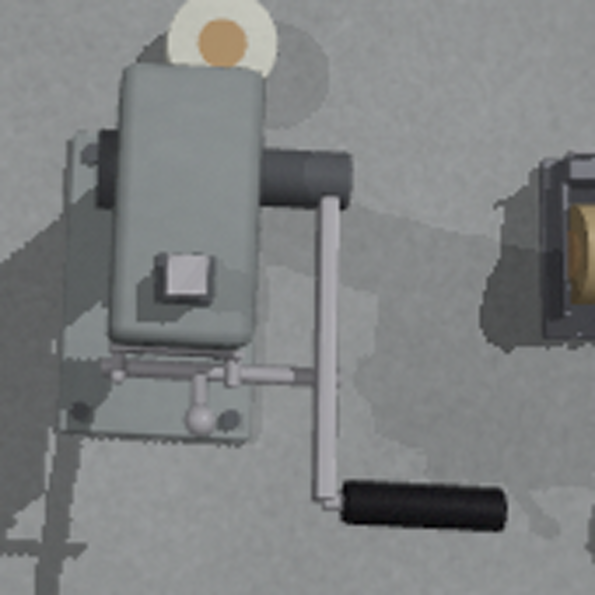

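Request:
{"name": "servo_tool", "arguments": {"steps": "0 0.06 0 0 1;0 0.12 0 0 1;0 0.18 0 0 1;0 0.24 0 0 1;0 0.30 0 0 1"}}

```text
t: 2.12
tcp_pos: [0.2283, 0.8901, 0.2396]
tool_rot: [0.125, 0.992, 0.001, 0.0]
force: [0.5, 1.8, 0.6]
grip_width: 1.003
```

Request:
{"name": "servo_tool", "arguments": {"steps": "0 0.06 0 0 1;0 0.12 0 0 1;0 0.18 0 0 1"}}

```text
t: 2.5
tcp_pos: [0.2382, 0.9286, 0.2163]
tool_rot: [0.125, 0.992, 0.024, 0.003]
force: [1.0, 0.3, 1.3]
grip_width: 1.001
```

```bash
python3 -c "
from plant import *
o=get_obs();print(o)"
```

```text
{'t': 2.5, 'joint_pos': array([ 1.20197317,  1.12541698,  0.21799069,  0.0054875 ,  1.74958083,
       -0.11688773]), 'joint_velocities': array([ 0.00165082,  0.01564658, -0.001219  ,  0.00162569, -0.07237646,
        0.00077554]), 'joint_efforts': array([ 1.22945937e-01, -6.54389477e+01, -2.33374983e+01,  8.05965916e-03,
        1.17371902e-01, -7.28698760e-04]), 'tcp_pos': array([0.23822477, 0.92856305, 0.21629533]), 'tool_rot': array([0.12504826, 0.9918494 , 0.02423277, 0.00323495]), 'force': array([0.95740938, 0.34188988, 1.28362095]), 'wrist_torque': array([-0.00994817,  0.00655366, -0.04120853]), 'grip_width': 1.000549770816056}
```

Request:
{"name": "servo_tool", "arguments": {"steps": "0 0 0 0 1;0 0 0 0 1"}}

```text
t: 2.75
tcp_pos: [0.2381, 0.9283, 0.219]
tool_rot: [0.125, 0.992, 0.025, 0.003]
force: [-0.4, -0.5, 0.6]
grip_width: 1.0
```

```bash
python3 -c "
from plant import *
o=get_obs();print(o)"
```

```text
{'t': 2.75, 'joint_pos': array([ 1.20193552,  1.12257315,  0.21800205,  0.00553563,  1.75108682,
       -0.11687329]), 'joint_velocities': array([-9.51508786e-05,  1.48279559e-03, -6.88349701e-04,  2.00539189e-03,
        2.68241279e-03,  1.50525211e-03]), 'joint_efforts': array([-2.91187596e-02, -6.93760514e+01, -2.38652819e+01,  1.73670345e-02,
       -1.76917501e-01, -8.13471820e-05]), 'tcp_pos': array([0.23814752, 0.92830055, 0.21897615]), 'tool_rot': array([0.12506138, 0.99183122, 0.02488168, 0.00337299]), 'force': array([-0.38661046, -0.54276632,  0.55761655]), 'wrist_torque': array([-0.0240416 , -0.04450919, -0.01120786]), 'grip_width': 0.9999656004822053}
```

Request:
{"name": "servo_tool", "arguments": {"steps": "0 -0.05 0 0 1;0 -0.10 0 0 1;0 -0.10 0 0 1"}}

```text
t: 3.12
tcp_pos: [0.2088, 0.8209, 0.2066]
tool_rot: [0.125, 0.992, 0.013, 0.0]
force: [-1.1, 0.6, -0.4]
grip_width: 1.003
```

Request:
{"name": "servo_tool", "arguments": {"steps": "0 0.06 -0.03 0 1;0 0.12 -0.06 0 1;0 0.18 -0.09 0 1;0 0.24 -0.09 0 1;0 0.30 -0.09 0 1"}}

```text
t: 3.75
tcp_pos: [0.2379, 0.9277, 0.2721]
tool_rot: [0.125, 0.991, 0.049, 0.006]
force: [0.2, -0.3, 0.9]
grip_width: 0.998
```

```bash
cat > o.py <<'E'
from plant import *
import numpy as np
from scipy.spatial.transform import Rotation as R
np.set_printoptions(precision=4,suppress=True)
o=get_obs();z=R.from_quat(o["tool_rot"]).as_matrix();p=o["tcp_pos"]
print(o["t"],"q",o["joint_pos"],"p",p,"r",np.hypot(p[0],p[1]),"tilt",np.degrees(np.arccos(-z[2,2])));print(z)
E
python3 o.py
```

```text
3.75 q [ 1.2002  1.0666  0.218   0.0113  1.7595 -0.1171] p [0.2379 0.9277 0.2721] r 0.9577560700614796 tilt 5.623584996566016
[[-0.9687  0.2469  0.0249]
 [ 0.2482  0.9641  0.0948]
 [-0.0006  0.098  -0.9952]]
```

Request:
{"name": "servo_tool", "arguments": {"steps": "0 0.06 0 0 1;0 0.12 0 0 1;0 0.18 0 0 1;0 0.24 0 0 1;0 0.30 0 0 1"}}

```text
t: 4.38
tcp_pos: [0.2434, 0.9493, 0.2409]
tool_rot: [0.125, 0.99, 0.071, 0.009]
force: [-1.1, 0.3, -0.7]
grip_width: 0.999
```

```bash
python3 o.py
```

```text
4.375 q [ 1.2014  1.1019  0.218   0.0168  1.6798 -0.1157] p [0.2434 0.9493 0.2409] r 0.9799847607912072 tilt 8.185078655632475
[[-0.9687  0.2456  0.0355]
 [ 0.2481  0.9589  0.1379]
 [-0.0002  0.1424 -0.9898]]
```

Request:
{"name": "servo_tool", "arguments": {"steps": "0 0.06 -0.02 0 1"}}

```text
t: 4.5
tcp_pos: [0.2453, 0.957, 0.2535]
tool_rot: [0.125, 0.988, 0.09, 0.011]
force: [0.7, -0.5, -0.2]
grip_width: 0.997
```

Request:
{"name": "servo_tool", "arguments": {"steps": "0 0.06 -0.02 0 1"}}

```text
t: 4.62
tcp_pos: [0.2471, 0.9639, 0.2725]
tool_rot: [0.124, 0.986, 0.111, 0.014]
force: [0.3, 0.4, -0.5]
grip_width: 1.002
```

```bash
python3 o.py
```

```text
4.625 q [ 1.2004  1.0725  0.218   0.0263  1.6293 -0.1152] p [0.2471 0.9639 0.2725] r 0.9950628726398625 tilt 12.799360501046671
[[-0.9687  0.242   0.0551]
 [ 0.2482  0.9447  0.2146]
 [-0.0002  0.2215 -0.9752]]
```

Request:
{"name": "servo_tool", "arguments": {"steps": "0 0.06 0 0 1"}}

```text
t: 4.75
tcp_pos: [0.2499, 0.9753, 0.2753]
tool_rot: [0.124, 0.983, 0.131, 0.017]
force: [0.1, -0.3, 0.9]
grip_width: 0.996
```

Request:
{"name": "servo_tool", "arguments": {"steps": "0 0.06 0 0 1"}}

```text
t: 4.88
tcp_pos: [0.2527, 0.986, 0.275]
tool_rot: [0.124, 0.981, 0.149, 0.019]
force: [-0.6, 0.4, 0.0]
grip_width: 0.998
```

Request:
{"name": "servo_tool", "arguments": {"steps": "0 0.06 0 0 1"}}

```text
t: 5.0
tcp_pos: [0.2553, 0.996, 0.2782]
tool_rot: [0.123, 0.978, 0.167, 0.021]
force: [0.2, 0.4, -0.3]
grip_width: 1.003
```

Request:
{"name": "servo_tool", "arguments": {"steps": "0 0.06 0 0 1"}}

```text
t: 5.12
tcp_pos: [0.2577, 1.0054, 0.2837]
tool_rot: [0.123, 0.975, 0.186, 0.024]
force: [-0.5, 0.2, 0.2]
grip_width: 0.997
```

```bash
python3 o.py
```

```text
5.125 q [ 1.2005  1.0745  0.2179  0.0438  1.4748 -0.1155] p [0.2577 1.0054 0.2837] r 1.037898011351458 tilt 21.592345248349943
[[-0.9687  0.2306  0.0916]
 [ 0.2481  0.9008  0.3564]
 [-0.0004  0.368  -0.9298]]
```

Request:
{"name": "servo_tool", "arguments": {"steps": "0 0.06 0 0 1"}}

```text
t: 5.25
tcp_pos: [0.2599, 1.0141, 0.2909]
tool_rot: [0.122, 0.971, 0.204, 0.026]
force: [-0.9, 0.7, 0.2]
grip_width: 1.002
```

Request:
{"name": "servo_tool", "arguments": {"steps": "0 0.06 0 0 1"}}

```text
t: 5.38
tcp_pos: [0.262, 1.0221, 0.3]
tool_rot: [0.122, 0.967, 0.222, 0.028]
force: [-0.3, 0.2, -0.4]
grip_width: 1.004
```

Request:
{"name": "servo_tool", "arguments": {"steps": "0 0.06 0 0 1"}}

```text
t: 5.5
tcp_pos: [0.2639, 1.0294, 0.3112]
tool_rot: [0.121, 0.963, 0.24, 0.03]
force: [-0.4, -0.3, 0.2]
grip_width: 0.999
```

Request:
{"name": "servo_tool", "arguments": {"steps": "0 0.06 0 0 1"}}

```text
t: 5.62
tcp_pos: [0.2655, 1.036, 0.3243]
tool_rot: [0.121, 0.958, 0.257, 0.033]
force: [-0.6, -0.1, -0.4]
grip_width: 1.0
```

Request:
{"name": "servo_tool", "arguments": {"steps": "0 0.06 0 0 1"}}

```text
t: 5.75
tcp_pos: [0.2671, 1.0418, 0.339]
tool_rot: [0.12, 0.953, 0.275, 0.035]
force: [-0.3, -0.2, 1.2]
grip_width: 1.0
```

Request:
{"name": "servo_tool", "arguments": {"steps": "0 0.06 0 0 1"}}

```text
t: 5.88
tcp_pos: [0.2683, 1.0469, 0.3553]
tool_rot: [0.119, 0.948, 0.292, 0.037]
force: [0.3, 0.7, 0.3]
grip_width: 1.0
```

Request:
{"name": "servo_tool", "arguments": {"steps": "0 0.06 0 0 1"}}

```text
t: 6.0
tcp_pos: [0.2694, 1.0511, 0.3728]
tool_rot: [0.119, 0.943, 0.309, 0.039]
force: [-1.0, 0.4, 0.4]
grip_width: 1.0
```

Request:
{"name": "servo_tool", "arguments": {"steps": "0 0.06 0 0 1"}}

```text
t: 6.12
tcp_pos: [0.2703, 1.0545, 0.3915]
tool_rot: [0.118, 0.937, 0.326, 0.041]
force: [-0.4, 0.2, -1.1]
grip_width: 0.997
```

```bash
python3 o.py
```

```text
6.125 q [ 1.1976  1.0025  0.218   0.0796  1.2562 -0.1209] p [0.2703 1.0545 0.3915] r 1.0886103780237941 tilt 38.355312727442225
[[-0.9687  0.1945  0.1542]
 [ 0.2482  0.7597  0.6011]
 [-0.0002  0.6205 -0.7842]]
```

```bash
cat > g.py <<'E'
import sys
from plant import *
import numpy as np
from scipy.spatial.transform import Rotation as R
np.set_printoptions(precision=4,suppress=True)
o=get_obs();M=R.from_quat(o["tool_rot"]).as_matrix();p=np.array(o["tcp_pos"])
print(o["t"],"q",o["joint_pos"],"p",p,"tilt",np.degrees(np.arccos(-M[2,2])),"az",np.degrees(np.arctan2(M[1,2],M[0,2])))
for a in sys.argv[1:]:
    w=np.array(eval(a)); d=M.T@(w-p); print(w,"->",np.round(d,3),"rows",round(np.linalg.norm(d)/.0625,1))
E
python3 g.py "[.18,.77,.5]" "[.4,.5,.5]"
```

```text
6.125 q [ 1.1976  1.0025  0.218   0.0796  1.2562 -0.1209] p [0.2703 1.0545 0.3915] tilt 38.355312727442225 az 75.61291414604288
[0.18 0.77 0.5 ] -> [ 0.017 -0.166 -0.27 ] rows 5.1
[0.4 0.5 0.5] -> [-0.263 -0.329 -0.398] rows 9.3
```

Request:
{"name": "servo_tool", "arguments": {"steps": "0.02 -0.17 -0.27 0 1;0.02 -0.17 -0.27 0 1;0.02 -0.17 -0.27 0 1;0.02 -0.17 -0.27 0 1;0.02 -0.17 -0.27 0 1"}}

```text
t: 6.75
tcp_pos: [0.1798, 0.7789, 0.4952]
tool_rot: [0.118, 0.937, 0.326, 0.041]
force: [1.1, 1.0, 0.4]
grip_width: 1.005
```

```bash
python3 g.py "[.4,.55,.5]" "[.6,.3,.5]"
```

```text
6.75 q [ 1.1712  0.3736  1.1618  0.1133  0.9442 -0.1838] p [0.1798 0.7789 0.4952] tilt 38.4094728351552 az 75.57498132506882
[0.4  0.55 0.5 ] -> [-0.27  -0.128 -0.107] rows 5.1
[0.6 0.3 0.5] -> [-0.526 -0.279 -0.227] rows 10.2
```

Request:
{"name": "servo_tool", "arguments": {"steps": "-0.27 -0.13 -0.11 0 1;-0.27 -0.13 -0.11 0 1;-0.27 -0.13 -0.11 0 1;-0.27 -0.13 -0.11 0 1;-0.27 -0.13 -0.11 0 1"}}

```text
t: 7.38
tcp_pos: [0.3965, 0.5522, 0.5005]
tool_rot: [0.118, 0.937, 0.326, 0.043]
force: [1.1, -0.1, -0.3]
grip_width: 0.999
```

```bash
python3 g.py "[.5,.25,.5]" "[.55,-.05,.5]"  "[.55,-.35,.5]"  "[.6,-.65,.45]"
```

```text
7.375 q [ 0.6066  0.1982  1.3975  0.4822  1.0582 -0.8486] p [0.3965 0.5522 0.5005] tilt 38.36785303711356 az 75.37968500128707
[0.5  0.25 0.5 ] -> [-0.175 -0.21  -0.165] rows 5.1
[ 0.55 -0.05  0.5 ] -> [-0.298 -0.428 -0.337] rows 9.9
[ 0.55 -0.35  0.5 ] -> [-0.373 -0.656 -0.517] rows 14.6
[ 0.6  -0.65  0.45] -> [-0.496 -0.906 -0.651] rows 19.5
```

Request:
{"name": "servo_tool", "arguments": {"steps": "-0.17 -0.21 -0.17 0 1;-0.17 -0.21 -0.17 0 1;-0.17 -0.21 -0.17 0 1;-0.17 -0.21 -0.17 0 1;-0.17 -0.21 -0.17 0 1"}}

```text
t: 8.0
tcp_pos: [0.4914, 0.254, 0.504]
tool_rot: [0.118, 0.938, 0.324, 0.044]
force: [0.5, 0.2, 0.3]
grip_width: 0.998
```

```bash
python3 g.py "[.55,-.05,.52]" "[.55,-.35,.5]"  "[.6,-.65,.45]"
```

```text
8.0 q [-0.0671  0.0891  1.5201  0.6613  1.4226 -1.452 ] p [0.4914 0.254  0.504 ] tilt 38.220254242718596 az 75.20252473082698
[ 0.55 -0.05  0.52] -> [-0.133 -0.21  -0.185] rows 5.0
[ 0.55 -0.35  0.5 ] -> [-0.207 -0.451 -0.349] rows 9.7
[ 0.6  -0.65  0.45] -> [-0.33  -0.701 -0.481] rows 14.6
```

Request:
{"name": "servo_tool", "arguments": {"steps": "-0.13 -0.21 -0.19 0 1;-0.13 -0.21 -0.19 0 1;-0.13 -0.21 -0.19 0 1;-0.13 -0.21 -0.19 0 1;-0.13 -0.21 -0.19 0 1"}}

```text
t: 8.62
tcp_pos: [0.5469, -0.0524, 0.5234]
tool_rot: [0.118, 0.938, 0.323, 0.043]
force: [0.5, -0.8, -0.6]
grip_width: 0.996
```

```bash
python3 g.py "[.6,-.35,.5]"  "[.65,-.65,.45]"
```

```text
8.625 q [-0.6243  0.2425  1.2782  0.6388  1.8337 -1.841 ] p [ 0.5469 -0.0524  0.5234] tilt 38.0661993085245 az 75.20274700964396
[ 0.6  -0.35  0.5 ] -> [-0.126 -0.231 -0.151] rows 4.9
[ 0.65 -0.65  0.45] -> [-0.249 -0.481 -0.282] rows 9.8
```

Request:
{"name": "servo_tool", "arguments": {"steps": "-0.15 -0.17 -0.12 0 1;-0.15 -0.17 -0.12 0 1;-0.15 -0.17 -0.12 0 1;-0.15 -0.17 -0.12 0 1"}}

```text
t: 9.12
tcp_pos: [0.6386, -0.2846, 0.5128]
tool_rot: [0.118, 0.938, 0.323, 0.043]
force: [1.3, -0.3, 0.6]
grip_width: 1.001
```

```bash
python3 g.py "[.8,-.45,.45]" "[.9,-.6,.4]"
```

```text
9.125 q [-0.8047  0.6018  0.7316  0.6513  2.0909 -1.8741] p [ 0.6386 -0.2846  0.5128] tilt 38.02927998047256 az 75.25797557797615
[ 0.8  -0.45  0.45] -> [-0.197 -0.134 -0.024] rows 3.8
[ 0.9 -0.6  0.4] -> [-0.331 -0.26  -0.058] rows 6.8
```

Request:
{"name": "servo_tool", "arguments": {"steps": "-0.20 -0.13 -0.02 0 1;-0.20 -0.13 -0.02 0 1;-0.20 -0.13 -0.02 0 1;-0.20 -0.13 -0.02 0 1"}}

```text
t: 9.62
tcp_pos: [0.7485, -0.3978, 0.4205]
tool_rot: [0.125, 0.937, 0.322, 0.056]
force: [-0.1, 0.2, -0.9]
grip_width: 1.001
```

```bash
python3 g.py "[.85,-.5,.45]" "[.9,-.6,.45]"
```

```text
9.625 q [-0.8092  0.9684  0.2205  0.7189  2.177  -1.7589] p [ 0.7485 -0.3978  0.4205] tilt 38.16495607976505 az 72.4895418506362
[ 0.85 -0.5   0.45] -> [-0.126 -0.039 -0.065] rows 2.4
[ 0.9  -0.6   0.45] -> [-0.201 -0.106 -0.114] rows 4.1
```

Request:
{"name": "servo_tool", "arguments": {"steps": "-0.05 -0.015 -0.025 0 1"}}

```text
t: 9.75
tcp_pos: [0.7549, -0.4076, 0.4186]
tool_rot: [0.129, 0.937, 0.317, 0.074]
force: [0.1, -0.1, 0.4]
grip_width: 1.001
```

Request:
{"name": "servo_tool", "arguments": {"steps": "-0.05 -0.015 -0.025 0 1"}}

```text
t: 9.88
tcp_pos: [0.7597, -0.4187, 0.4171]
tool_rot: [0.134, 0.936, 0.312, 0.091]
force: [0.1, -0.7, 0.9]
grip_width: 1.006
```

Request:
{"name": "servo_tool", "arguments": {"steps": "-0.05 -0.015 -0.025 0 1"}}

```text
t: 10.0
tcp_pos: [0.764, -0.4307, 0.4135]
tool_rot: [0.14, 0.935, 0.308, 0.106]
force: [0.1, -0.6, 0.0]
grip_width: 1.002
```

```bash
python3 g.py "[.85,-.5,.45]" "[.9,-.6,.45]"
```

```text
10.0 q [-0.8356  0.9769  0.218   0.7233  2.0807 -1.7877] p [ 0.764  -0.4307  0.4135] tilt 38.02167754795462 az 62.42754842393164
[ 0.85 -0.5   0.45] -> [-0.108 -0.015 -0.042] rows 1.9
[ 0.9  -0.6   0.45] -> [-0.187 -0.082 -0.082] rows 3.5
```

```bash
cat > d.py <<'E'
from g import *
tl=np.degrees(np.arccos(-M[2,2])); az=np.arctan2(M[1,2],M[0,2])
v=np.array([43*np.cos(-.05),43*np.sin(-.05)])-tl*np.array([np.cos(az),np.sin(az)])
u=v/np.linalg.norm(v); print("rem",v,np.degrees(np.arctan2(u[1],u[0])),"az tcp",np.degrees(np.arctan2(p[1],p[0])))
for z in (0,.02,-.02): print(z,np.round(M.T@np.array([.055*u[0],.055*u[1],z]),3))
E
python3 d.py
```

```text
10.0 q [-0.8356  0.9769  0.218   0.7233  2.0807 -1.7877] p [ 0.764  -0.4307  0.4135] tilt 38.02167754795462 az 62.42754842393164
rem [ 25.3472 -35.8525] -54.74028346308528 az tcp -29.41164147713354
0 [-0.044 -0.028 -0.015]
0.02 [-0.047 -0.016 -0.031]
-0.02 [-0.042 -0.041  0.   ]
```

Request:
{"name": "servo_tool", "arguments": {"steps": "-0.045 -0.03 -0.015 0 1"}}

```text
t: 10.12
tcp_pos: [0.7669, -0.4502, 0.3968]
tool_rot: [0.144, 0.934, 0.304, 0.12]
force: [0.0, 0.3, 1.0]
grip_width: 1.001
```

Request:
{"name": "servo_tool", "arguments": {"steps": "-0.045 -0.03 -0.015 0 1"}}

```text
t: 10.25
tcp_pos: [0.7685, -0.471, 0.378]
tool_rot: [0.15, 0.933, 0.3, 0.133]
force: [-0.2, -0.7, 0.2]
grip_width: 1.003
```

Request:
{"name": "servo_tool", "arguments": {"steps": "-0.045 -0.03 -0.015 0 1"}}

```text
t: 10.38
tcp_pos: [0.7693, -0.4904, 0.363]
tool_rot: [0.156, 0.931, 0.295, 0.146]
force: [-0.3, 0.2, 0.1]
grip_width: 0.997
```

Request:
{"name": "servo_tool", "arguments": {"steps": "-0.045 -0.03 -0.015 0 1"}}

```text
t: 10.5
tcp_pos: [0.7695, -0.509, 0.3512]
tool_rot: [0.161, 0.93, 0.29, 0.16]
force: [0.6, -0.4, 0.2]
grip_width: 0.998
```

```bash
python3 d.py
```

```text
10.5 q [-0.9006  1.0477  0.2185  0.7142  1.9471 -1.8809] p [ 0.7695 -0.509   0.3512] tilt 38.68656041326063 az 51.32880236636407
rem [ 18.773  -32.3534] -59.8757122266095 az tcp -33.483894678079814
0 [-0.043 -0.031 -0.012]
0.02 [-0.047 -0.02  -0.028]
-0.02 [-0.039 -0.043  0.003]
```

```bash
python3 g.py "p+np.array([-.02,-.055,.02])" "p+np.array([-.15,-.27,.05])"
```

```text
10.5 q [-0.9006  1.0477  0.2185  0.7142  1.9471 -1.8809] p [ 0.7695 -0.509   0.3512] tilt 38.68656041326063 az 51.32880236636407
[ 0.7495 -0.564   0.3712] -> [-0.008 -0.035 -0.05 ] rows 1.0
[ 0.6195 -0.779   0.4012] -> [ 0.019 -0.212 -0.229] rows 5.0
```

Request:
{"name": "servo_tool", "arguments": {"steps": "0.02 -0.21 -0.23 0 1;0.02 -0.21 -0.23 0 1;0.02 -0.21 -0.23 0 1;0.02 -0.21 -0.23 0 1"}}

```text
t: 11.0
tcp_pos: [0.6121, -0.6424, 0.3632]
tool_rot: [0.166, 0.929, 0.282, 0.173]
force: [0.2, -1.2, 0.4]
grip_width: 1.002
```

```bash
python3 d.py
```

```text
11.0 q [-1.1269  1.0346  0.2181  0.7119  2.0661 -2.0504] p [ 0.6121 -0.6424  0.3632] tilt 38.614248783529874 az 48.36139108875497
rem [ 17.2898 -31.0075] -60.855928286322246 az tcp -46.381511069884205
0 [-0.043 -0.032 -0.011]
0.02 [-0.048 -0.02  -0.027]
-0.02 [-0.039 -0.044  0.004]
```

```bash
python3 g.py "p+np.array([.01,-.055,.015])" "p+np.array([-.005,-.058,.015])"
```

```text
11.0 q [-1.1269  1.0346  0.2181  0.7119  2.0661 -2.0504] p [ 0.6121 -0.6424  0.3632] tilt 38.614248783529874 az 48.36139108875497
[ 0.6221 -0.6974  0.3782] -> [-0.035 -0.032 -0.033] rows 0.9
[ 0.6071 -0.7004  0.3782] -> [-0.023 -0.038 -0.041] rows 1.0
```

Request:
{"name": "servo_tool", "arguments": {"steps": "-0.035 -0.032 -0.033 0 1"}}

```text
t: 11.12
tcp_pos: [0.6004, -0.6608, 0.3634]
tool_rot: [0.172, 0.928, 0.273, 0.186]
force: [-0.4, -0.8, 0.0]
grip_width: 1.004
```

Request:
{"name": "servo_tool", "arguments": {"steps": "-0.035 -0.032 -0.033 0 1"}}

```text
t: 11.25
tcp_pos: [0.5908, -0.6757, 0.3648]
tool_rot: [0.176, 0.927, 0.265, 0.199]
force: [-0.3, 0.4, -0.5]
grip_width: 1.003
```

Request:
{"name": "servo_tool", "arguments": {"steps": "-0.035 -0.032 -0.033 0 1"}}

```text
t: 11.38
tcp_pos: [0.5787, -0.6917, 0.3674]
tool_rot: [0.181, 0.926, 0.256, 0.211]
force: [-0.0, 0.6, 0.8]
grip_width: 0.999
```

Request:
{"name": "servo_tool", "arguments": {"steps": "-0.035 -0.032 -0.033 0 1"}}

```text
t: 11.5
tcp_pos: [0.5653, -0.7081, 0.371]
tool_rot: [0.186, 0.924, 0.247, 0.224]
force: [-0.3, -0.3, -0.1]
grip_width: 1.003
```

```bash
python3 d.py;python3 g.py "p+np.array([.01,-.055,.015])" "p+np.array([-.005,-.058,.015])"
```

```text
11.5 q [-1.2172  1.0266  0.219   0.7248  1.9985 -2.1134] p [ 0.5653 -0.7081  0.371 ] tilt 38.921340721640476 az 36.47420439346332
rem [ 11.6487 -25.2863] -65.26588055999473 az tcp -51.396887821714365
0 [-0.042 -0.035 -0.007]
0.02 [-0.048 -0.024 -0.023]
-0.02 [-0.035 -0.046  0.009]
11.5 q [-1.2172  1.0266  0.219   0.7248  1.9985 -2.1134] p [ 0.5653 -0.7081  0.371 ] tilt 38.921340721640476 az 36.47420439346332
[ 0.5753 -0.7631  0.386 ] -> [-0.038 -0.034 -0.027] rows 0.9
[ 0.5603 -0.7661  0.386 ] -> [-0.027 -0.04  -0.036] rows 1.0
```

Request:
{"name": "servo_tool", "arguments": {"steps": "-0.03 -0.04 -0.033 0 1"}}

```text
t: 11.62
tcp_pos: [0.5462, -0.7284, 0.371]
tool_rot: [0.191, 0.923, 0.237, 0.236]
force: [1.2, -0.1, 1.3]
grip_width: 1.002
```

Request:
{"name": "servo_tool", "arguments": {"steps": "-0.03 -0.04 -0.033 0 1"}}

```text
t: 11.75
tcp_pos: [0.5253, -0.7487, 0.3695]
tool_rot: [0.197, 0.921, 0.227, 0.247]
force: [-0.3, -1.3, -0.0]
grip_width: 1.0
```

Request:
{"name": "servo_tool", "arguments": {"steps": "-0.03 -0.04 -0.033 0 1"}}

```text
t: 11.88
tcp_pos: [0.505, -0.7673, 0.3702]
tool_rot: [0.203, 0.919, 0.217, 0.259]
force: [-0.6, 0.2, -0.2]
grip_width: 1.0
```

Request:
{"name": "servo_tool", "arguments": {"steps": "-0.03 -0.04 -0.033 0 1"}}

```text
t: 12.0
tcp_pos: [0.4849, -0.7847, 0.3724]
tool_rot: [0.208, 0.917, 0.206, 0.271]
force: [0.2, 0.2, -0.0]
grip_width: 1.007
```

Request:
{"name": "servo_tool", "arguments": {"steps": "-0.03 -0.04 -0.033 0 1"}}

```text
t: 12.12
tcp_pos: [0.4647, -0.8011, 0.3757]
tool_rot: [0.213, 0.915, 0.195, 0.282]
force: [0.1, 0.2, 0.3]
grip_width: 0.999
```

```bash
python3 d.py;python3 g.py "p+np.array([.01,-.055,.015])" "p+np.array([-.005,-.058,.015])"
```

```text
12.125 q [-1.3685  1.0257  0.219   0.7446  1.9293 -2.2206] p [ 0.4647 -0.8011  0.3757] tilt 40.11571444357972 az 21.57557934782753
rem [  5.6413 -16.9008] -71.54147736400746 az tcp -59.88566737165112
0 [-0.039 -0.039 -0.002]
0.02 [-0.048 -0.029 -0.017]
-0.02 [-0.031 -0.048  0.013]
12.125 q [-1.3685  1.0257  0.219   0.7446  1.9293 -2.2206] p [ 0.4647 -0.8011  0.3757] tilt 40.11571444357972 az 21.57557934782753
[ 0.4747 -0.8561  0.3907] -> [-0.042 -0.036 -0.019] rows 0.9
[ 0.4597 -0.8591  0.3907] -> [-0.032 -0.043 -0.028] rows 1.0
```

Request:
{"name": "servo_tool", "arguments": {"steps": "-0.032 -0.045 -0.025 0 1"}}

```text
t: 12.25
tcp_pos: [0.4483, -0.8187, 0.3732]
tool_rot: [0.218, 0.912, 0.182, 0.294]
force: [0.9, -0.1, -0.4]
grip_width: 1.001
```

Request:
{"name": "servo_tool", "arguments": {"steps": "-0.032 -0.045 -0.025 0 1"}}

```text
t: 12.38
tcp_pos: [0.4319, -0.8351, 0.369]
tool_rot: [0.224, 0.91, 0.171, 0.304]
force: [0.4, -0.4, -0.1]
grip_width: 0.999
```

Request:
{"name": "servo_tool", "arguments": {"steps": "-0.032 -0.045 -0.025 0 1"}}

```text
t: 12.5
tcp_pos: [0.4147, -0.8508, 0.3675]
tool_rot: [0.23, 0.907, 0.159, 0.315]
force: [0.3, 0.8, -0.4]
grip_width: 1.0
```

Request:
{"name": "servo_tool", "arguments": {"steps": "-0.032 -0.045 -0.025 0 1"}}

```text
t: 12.62
tcp_pos: [0.3967, -0.866, 0.3682]
tool_rot: [0.235, 0.904, 0.146, 0.326]
force: [-0.3, 0.4, -0.7]
grip_width: 0.996
```

Request:
{"name": "servo_tool", "arguments": {"steps": "-0.032 -0.045 -0.025 0 1"}}

```text
t: 12.75
tcp_pos: [0.3782, -0.8804, 0.3702]
tool_rot: [0.241, 0.901, 0.133, 0.336]
force: [0.6, -0.2, 0.2]
grip_width: 0.996
```

```bash
python3 d.py;python3 g.py "p+np.array([.01,-.055,.015])" "p+np.array([-.005,-.058,.015])"
```

```text
12.75 q [-1.4894  1.0399  0.219   0.7686  1.8221 -2.3141] p [ 0.3782 -0.8804  0.3702] tilt 42.35131554540146 az 6.625319627643665
rem [ 0.8778 -7.0354] -82.88826594965279 az tcp -66.75002073397079
0 [-0.033 -0.044  0.   ]
0.02 [-0.044 -0.036 -0.014]
-0.02 [-0.022 -0.052  0.015]
12.75 q [-1.4894  1.0399  0.219   0.7686  1.8221 -2.3141] p [ 0.3782 -0.8804  0.3702] tilt 42.35131554540146 az 6.625319627643665
[ 0.3882 -0.9354  0.3852] -> [-0.043 -0.037 -0.009] rows 0.9
[ 0.3732 -0.9384  0.3852] -> [-0.035 -0.045 -0.019] rows 1.0
```

Request:
{"name": "servo_tool", "arguments": {"steps": "-0.03 -0.05 -0.015 0 1"}}

```text
t: 12.88
tcp_pos: [0.3627, -0.8969, 0.3647]
tool_rot: [0.246, 0.898, 0.118, 0.346]
force: [0.6, -0.1, -0.3]
grip_width: 1.0
```

Request:
{"name": "servo_tool", "arguments": {"steps": "-0.03 -0.05 -0.015 0 1"}}

```text
t: 13.0
tcp_pos: [0.347, -0.9121, 0.357]
tool_rot: [0.252, 0.894, 0.106, 0.355]
force: [0.3, 0.8, -0.4]
grip_width: 0.998
```

Request:
{"name": "servo_tool", "arguments": {"steps": "-0.03 -0.05 -0.015 0 1"}}

```text
t: 13.12
tcp_pos: [0.3305, -0.9267, 0.3526]
tool_rot: [0.257, 0.89, 0.092, 0.364]
force: [-0.2, -0.4, 0.3]
grip_width: 0.999
```

```bash
python3 d.py; python3 g.py "[.35,-.62,.5]"
```

```text
13.125 q [-1.5506  1.0655  0.2195  0.7828  1.7385 -2.373 ] p [ 0.3305 -0.9267  0.3526] tilt 44.137240971816915 az -1.8873071630735465
rem [-1.167  -0.6955] -149.2070636112514 az tcp -70.36868782859602
0 [ 0.014 -0.042 -0.032]
0.02 [ 0.002 -0.035 -0.047]
-0.02 [ 0.026 -0.049 -0.018]
13.125 q [-1.5506  1.0655  0.2195  0.7828  1.7385 -2.373 ] p [ 0.3305 -0.9267  0.3526] tilt 44.137240971816915 az -1.8873071630735465
[ 0.35 -0.62  0.5 ] -> [ 0.061  0.32  -0.099] rows 5.5
```

```bash
cat >> g.py <<'E'
# yaw so that tool y is horizontal
a=np.arctan2(-M[2,1],M[2,0])
# R*Rz(th): newy_z = -sin th*M[2,0]+cos th*M[2,1]=0
th=np.arctan2(M[2,1],M[2,0]); print("yaw to level y:",th, th-np.pi if th>0 else th+np.pi)
E
python3 g.py "[.42,-.62,.5]" "[.53,-.3,.52]"
```

```text
13.125 q [-1.5506  1.0655  0.2195  0.7828  1.7385 -2.373 ] p [ 0.3305 -0.9267  0.3526] tilt 44.137240971816915 az -1.8873071630735465
[ 0.42 -0.62  0.5 ] -> [ 0.019  0.348 -0.051] rows 5.6
[ 0.53 -0.3   0.52] -> [0.109 0.67  0.004] rows 10.9
yaw to level y: 2.611461105977475 -0.5301315476123181
```

Request:
{"name": "servo_tool", "arguments": {"steps": "0.02 0.35 -0.05 0 1;0.02 0.35 -0.05 0 1;0.02 0.35 -0.05 0 1;0.02 0.35 -0.05 0 1;0.02 0.35 -0.05 0 1"}}

```text
t: 13.75
tcp_pos: [0.4108, -0.6514, 0.4848]
tool_rot: [0.257, 0.89, 0.092, 0.364]
force: [0.2, -0.0, 0.1]
grip_width: 1.0
```

```bash
python3 g.py "[.54,-.3,.52]"
```

```text
13.75 q [-1.4205  0.4846  1.0568  0.7596  1.4646 -2.4599] p [ 0.4108 -0.6514  0.4848] tilt 44.14357158244389 az -1.916870701022263
[ 0.54 -0.3   0.52] -> [0.085 0.362 0.056] rows 6.0
yaw to level y: 2.6128912461234646 -0.5287014074663285
```

Request:
{"name": "servo_tool", "arguments": {"steps": "0.085 0.36 0.055 0 1;0.085 0.36 0.055 0 1;0.085 0.36 0.055 0 1;0.085 0.36 0.055 0 1;0.085 0.36 0.055 0 1"}}

```text
t: 14.38
tcp_pos: [0.5174, -0.3592, 0.5147]
tool_rot: [0.257, 0.89, 0.092, 0.365]
force: [1.2, 0.2, 0.7]
grip_width: 1.003
```

```bash
python3 g.py "[.54,-.05,.52]"
```

```text
14.375 q [-1.0759  0.1288  1.4971  0.7124  1.1698 -2.2547] p [ 0.5174 -0.3592  0.5147] tilt 44.17646943127589 az -1.9223707632393052
[ 0.54 -0.05  0.52] -> [0.146 0.274 0.005] rows 5.0
yaw to level y: 2.6126655580146974 -0.5289270955750958
```

Request:
{"name": "servo_tool", "arguments": {"steps": "0.145 0.275 0.005 0 1;0.145 0.275 0.005 0 1;0.145 0.275 0.005 0 1;0.145 0.275 0.005 0 1;0.145 0.275 0.005 0 1"}}

```text
t: 15.0
tcp_pos: [0.5401, -0.0491, 0.5212]
tool_rot: [0.257, 0.89, 0.093, 0.365]
force: [0.5, 0.8, 0.3]
grip_width: 1.001
```

```bash
python3 g.py "[.52,.14,.35]"
```

```text
15.0 q [-0.4559 -0.1084  1.722   0.3944  0.8416 -1.6235] p [ 0.5401 -0.0491  0.5212] tilt 44.247185213477785 az -1.875332436018595
[0.52 0.14 0.35] -> [0.214 0.093 0.104] rows 4.1
yaw to level y: 2.611657448441016 -0.5299352051487771
```

```bash
python3 g.py "[.535,.145,.30]"
```

```text
15.0 q [-0.4559 -0.1084  1.722   0.3944  0.8416 -1.6235] p [ 0.5401 -0.0491  0.5212] tilt 44.247185213477785 az -1.875332436018595
[0.535 0.145 0.3  ] -> [0.238 0.085 0.15 ] rows 4.7
yaw to level y: 2.611657448441016 -0.5299352051487771
```

Request:
{"name": "servo_tool", "arguments": {"steps": "0.238 0.085 0.15 -0.53 1;0.238 0.085 0.15 -0.53 1;0.238 0.085 0.15 -0.53 1;0.238 0.085 0.15 -0.53 1;0.238 0.085 0.15 -0.53 1"}}

```text
t: 15.62
tcp_pos: [0.5352, 0.1098, 0.3283]
tool_rot: [0.021, 0.928, -0.016, 0.372]
force: [-0.0, -0.8, 0.3]
grip_width: 0.998
```

```bash
python3 g.py "[.535,.145,.20]" "[.535,.145,.05]"; python3 - <<'E'
from h import *
p=get_image("wrist");cv2.imwrite("pics/w1.png",p["frame"])
E
```

```text
15.625 q [ 0.0351  0.1466  2.0387 -0.3448  0.2074 -1.1807] p [0.5352 0.1098 0.3283] tilt 43.739247335059986 az -3.764690998682855
[0.535 0.145 0.2  ] -> [0.09  0.037 0.091] rows 2.1
[0.535 0.145 0.05 ] -> [0.193 0.039 0.199] rows 4.5
yaw to level y: -3.120825724055966 0.020766929533827305
```

View pics/w1.png

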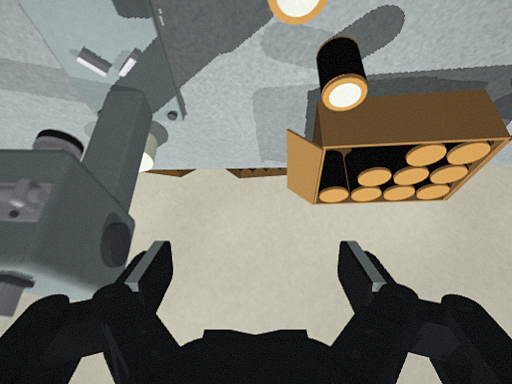

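The wrist view shows the press at the left and tube_b with its box at right-centre (345,90). The target tube's lid is just at the top edge near (295,5). q5 is near 0 here (a wrist singularity), so I'll fit the arm's kinematics before going lower.

```bash
cat > fk.py <<'E'
import numpy as np
from scipy.spatial.transform import Rotation as R
from scipy.optimize import least_squares
D=[([1.1415,.5285,1.4339,0,1.1814,-.1785],[.1548,.6048,.2383]),
([1.2019,1.1226,.2180,.0055,1.7511,-.1169],[.2381,.9283,.2190]),
([1.1976,1.0025,.218,.0796,1.2562,-.1209],[.2703,1.0545,.3915]),
([1.1712,.3736,1.1618,.1133,.9442,-.1838],[.1798,.7789,.4952]),
([.6066,.1982,1.3975,.4822,1.0582,-.8486],[.3965,.5522,.5005]),
([-.0671,.0891,1.5201,.6613,1.4226,-1.452],[.4914,.254,.504]),
([-.8047,.6018,.7316,.6513,2.0909,-1.8741],[.6386,-.2846,.5128]),
([-1.4894,1.0399,.219,.7686,1.8221,-2.3141],[.3782,-.8804,.3702]),
([-.4559,-.1084,1.722,.3944,.8416,-1.6235],[.5401,-.0491,.5212]),
([.0351,.1466,2.0387,-.3448,.2074,-1.1807],[.5352,.1098,.3283])]
P=np.array([0.05,.3,.35,0,.4,.25,0])
def fk(q,P,s=1,full=False):
    x0,h,a,e,b,L,k=P
    A=R.from_euler('z',q[0]);B=A*R.from_euler('y',q[1]);C=B*R.from_euler('y',q[2]);Dd=C*R.from_euler('z',q[3]);E=Dd*R.from_euler('y',q[4]);F=E*R.from_euler('z',q[5])
    p0=A.apply([x0,0,h]);p1=p0+B.apply([0,0,a]);p2=p1+C.apply([e,0,b]);p3=p2+E.apply([k,0,L])
    return (p0,p1,p2,p3,F) if full else p3
r=least_squares(lambda P:np.concatenate([fk(q,P)-p for q,p in D]),P)
Pf=r.x
if __name__=="__main__":
    np.set_printoptions(precision=4,suppress=True)
    print(Pf,np.abs(r.fun).max())
    print(fk(D[-1][0],Pf,full=True)[4].as_quat())
E
python3 fk.py
```

```text
[-0.0815  0.3624  0.6149  0.1348  0.4124  0.4067 -0.0184] 0.11539686029462498
[-0.6413  0.6708 -0.2745  0.2517]
```

```bash
sed -i "s/R.from_euler('z',q\[3\])/R.from_euler('z',-q[3])/; s/R.from_euler('z',q\[5\])/R.from_euler('z',-q[5])/" fk.py; python3 fk.py
```

```text
[ 0.2825 -0.0586  0.4842  0.0363  0.3174 -0.1506  0.0456] 0.2845306082641222
[0.6174 0.6929 0.2832 0.2419]
```

```bash
sed -i "s/-q\[3\]/q[3]/; s/-q\[5\]/q[5]/" fk.py; cat > f2.py <<'E'
from fk import *
np.set_printoptions(precision=4,suppress=True)
for s in [[0,.3,.4,0,.4,.2,0],[.1,.3,.4,.1,.4,.2,0],[0,.4,.4,-.1,.4,.2,0]]:
    r=least_squares(lambda P:np.concatenate([fk(q,P)-p for q,p in D]),s,loss='soft_l1',f_scale=.003)
    print(r.x,[round(float(np.linalg.norm(fk(q,r.x)-p)),4) for q,p in D])
E
python3 f2.py
```

```text
[-0.0464  0.433   0.6006  0.1938  0.4051  0.4065  0.0029] [0.1295, 0.114, 0.1263, 0.1095, 0.066, 0.0459, 0.0692, 0.0329, 0.0843, 0.1207]
[-0.0464  0.433   0.6006  0.1938  0.4051  0.4065  0.0029] [0.1295, 0.114, 0.1263, 0.1095, 0.066, 0.0459, 0.0692, 0.0329, 0.0843, 0.1207]
[-0.0464  0.433   0.6006  0.1938  0.4051  0.4065  0.0029] [0.1295, 0.114, 0.1263, 0.1095, 0.066, 0.0459, 0.0692, 0.0329, 0.0843, 0.1207]
```

```bash
cat > fk.py <<'E'
import numpy as np
from scipy.spatial.transform import Rotation as R
from scipy.optimize import least_squares
exec(open('data.py').read())
def fk(q,P,full=False):
    x0,h,a,e,b,L,k,d,d2=P
    A=R.from_euler('z',q[0]);B=A*R.from_euler('y',q[1]);C=B*R.from_euler('y',q[2]);Dd=C*R.from_euler('z',q[3]);E=Dd*R.from_euler('y',q[4]);F=E*R.from_euler('z',q[5]-np.pi/2)
    p0=A.apply([x0,d,h]);p1=p0+B.apply([0,0,a]);p2=p1+C.apply([e,0,b])+Dd.apply([0,d2,0]);p3=p2+E.apply([k,0,L])
    return (p0,p1,p2,p3,F) if full else p3
r=least_squares(lambda P:np.concatenate([fk(q,P)-p for q,p in D]),[0,.3,.4,0,.4,.2,0,.11,0])
Pf=r.x
if __name__=="__main__":
    np.set_printoptions(precision=4,suppress=True)
    print(Pf,np.abs(r.fun).max())
    print(fk(D[-1][0],Pf,full=True)[4].as_quat())
E
python3 - <<'E'
s=open('h.py').read()
D='''D=[([1.1415,.5285,1.4339,0,1.1814,-.1785],[.1548,.6048,.2383]),
([1.2019,1.1226,.2180,.0055,1.7511,-.1169],[.2381,.9283,.2190]),
([1.1976,1.0025,.218,.0796,1.2562,-.1209],[.2703,1.0545,.3915]),
([1.1712,.3736,1.1618,.1133,.9442,-.1838],[.1798,.7789,.4952]),
([.6066,.1982,1.3975,.4822,1.0582,-.8486],[.3965,.5522,.5005]),
([-.0671,.0891,1.5201,.6613,1.4226,-1.452],[.4914,.254,.504]),
([-.8047,.6018,.7316,.6513,2.0909,-1.8741],[.6386,-.2846,.5128]),
([-1.4894,1.0399,.219,.7686,1.8221,-2.3141],[.3782,-.8804,.3702]),
([-.4559,-.1084,1.722,.3944,.8416,-1.6235],[.5401,-.0491,.5212]),
([.0351,.1466,2.0387,-.3448,.2074,-1.1807],[.5352,.1098,.3283])]
'''
open('data.py','w').write(D)
E
python3 fk.py
```

```text
[0.0001 0.2743 0.5879 0.1141 0.3916 0.2887 0.     0.111  0.    ] 8.311064239535648e-05
[-0.9278  0.0208 -0.3721 -0.0161]
```

```bash
sed -i 's/q\[5\]-np.pi\/2/q[5]+np.pi\/2/' fk.py; cat > ik.py <<'E'
from fk import *
np.set_printoptions(precision=3,suppress=True)
def Rtool(tilt,az,sgn=-1):
    t,a=np.radians(tilt),np.radians(az)
    z=np.array([np.sin(t)*np.cos(a),np.sin(t)*np.sin(a),-np.cos(t)])
    y=np.cross([0,0,1.],z);y/=np.linalg.norm(y)
    # x=y cross z ; sign: x pointing down-back when sgn -1
    x=np.cross(y,z)
    if x[2]*sgn<0: y=-y;x=-x
    return np.stack([x,y,z],1)
lim=np.array([[-3.08,3.08],[-.75,2.2],[.22,2.44],[-1.43,4.57],[0,2.65],[-2.85,2.85]])
def ik(p,M):
    x0,h,a,e,b,L,k,d,d2=Pf
    w=np.array(p)-L*M[:,2]
    out=[]
    r=np.hypot(w[0],w[1]);q1=np.arctan2(w[1],w[0])-np.arcsin(d/r)
    rr=np.sqrt(r*r-d*d);zz=w[2]-h
    l=np.hypot(e,b);c=(rr*rr+zz*zz-a*a-l*l)/(2*a*l)
    if abs(c)>1:return out
    g=np.arctan2(e,b)
    q3i=np.arccos(c); q3=q3i-g
    q2=np.arctan2(rr,zz)-np.arctan2(l*np.sin(q3i),a+l*np.cos(q3i))
    W=(R.from_euler('z',q1)*R.from_euler('y',q2+q3)).inv().as_matrix()@M
    v=W[:,2]
    for q5 in (np.arccos(v[2]),-np.arccos(v[2])):
        q4=np.arctan2(v[1]*np.sign(q5),v[0]*np.sign(q5))
        F=R.from_matrix((R.from_euler('z',q4)*R.from_euler('y',q5)).inv().as_matrix()@W).as_euler('zyx')
        q6=F[0]-np.pi/2
        q6=(q6+np.pi)%(2*np.pi)-np.pi
        out.append(np.array([q1,q2,q3,q4,q5,q6]))
    return out
if __name__=="__main__":
    print(ik([.5352,.1098,.3283],R.from_quat([.021,.928,-.016,.372]).as_matrix())[0])
    for az in(-2,):
      M=Rtool(44.2,az)
      for nm,p in(("hi",[.535,.145,.3]),("mid",[.535,.145,.2]),("grasp",[.535,.145,.05]),("lift",[.535,.145,.12]),("pre",[.52,-.1,.12]),("seat",[.63,-.11,.0625])):
        print(nm,*ik(p,M))
E
python3 ik.py
```

```text
[ 0.035  0.147  2.038 -0.343  0.208 -1.182]
hi [ 0.12   0.217  2.062 -0.841  0.145 -0.624] [ 0.12   0.217  2.062  2.301 -0.145  2.518]
mid [ 0.12   0.449  2.175 -2.727  0.271  1.282] [ 0.12   0.449  2.175  0.414 -0.271 -1.86 ]
grasp [ 0.12   0.873  2.235 -2.981  0.738  1.563] [ 0.12   0.873  2.235  0.161 -0.738 -1.579]
lift [ 0.12   0.671  2.226 -2.928  0.531  1.497] [ 0.12   0.671  2.226  0.214 -0.531 -1.644]
pre [-0.624  0.682  2.318  2.454  0.657  1.7  ] [-0.624  0.682  2.318 -0.688 -0.657 -1.441]
seat [-0.49   0.815  2.045  2.491  0.531  1.814] [-0.49   0.815  2.045 -0.65  -0.531 -1.328]
```

```bash
cat > sim.py <<'E'
from ik import *
def sim(wps,q0,tilt=44.2,az=-2,yaw0=0,verbose=True):
    # wps: list of (xyz,yaw_total); orientation base = Rtool rotated by yaw
    M0=Rtool(tilt,az); q=np.array(q0,float); mx=0
    for i in range(len(wps)-1):
        (a,ya),(b,yb)=wps[i],wps[i+1];a=np.array(a);b=np.array(b)
        n=int(max(np.ceil(np.linalg.norm(b-a)/.06),np.ceil(abs(yb-ya)/.18)))
        for j in range(1,n+1):
            s=j/n;M=M0@R.from_euler('z',ya+(yb-ya)*s).as_matrix()
            c=[]
            for k in ik(a+(b-a)*s,M):
                k=q+(k-q+np.pi)%(2*np.pi)-np.pi
                c.append(k)
            k=min(c,key=lambda k:np.abs(k-q).max())
            dq=k-q;q=k
            if verbose: print(i,np.round(a+(b-a)*s,3),round(ya+(yb-ya)*s,2),q,"dq",round(np.abs(dq).max(),2),"OUT" if (q<lim[:,0]).any() or (q>lim[:,1]).any() else "")
    return q
if __name__=="__main__":
    q0=[.0351,.1466,2.0387,-.3448,.2074,-1.1807]
    sim([([.535,.11,.328],0),([.54,-.02,.46],.8),([.5,-.04,.30],2.0),([.5,-.02,.14],3.2),([.5,.05,.15],5.2),([.535,.145,.15],2*np.pi),([.535,.145,.05],2*np.pi)],q0)
E
python3 sim.py
```

```text
0 [0.536 0.084 0.354] 0.16 [-0.06   0.087  2.022  0.068  0.262 -1.494] dq 0.41 
0 [0.537 0.058 0.381] 0.32 [-0.139  0.036  1.987  0.21   0.356 -1.522] dq 0.14 
0 [0.538 0.032 0.407] 0.48 [-0.218 -0.006  1.947  0.293  0.455 -1.488] dq 0.1 
0 [0.539 0.006 0.434] 0.64 [-0.296 -0.04   1.9    0.349  0.554 -1.42 ] dq 0.1 
0 [ 0.54 -0.02  0.46] 0.8 [-0.372 -0.065  1.848  0.389  0.653 -1.331] dq 0.1 
1 [ 0.534 -0.023  0.437] 0.97 [-0.387 -0.052  1.901  0.441  0.598 -1.228] dq 0.1 
1 [ 0.529 -0.026  0.414] 1.14 [-0.402 -0.035  1.953  0.505  0.544 -1.139] dq 0.09 
1 [ 0.523 -0.029  0.391] 1.31 [-0.418 -0.014  2.005  0.588  0.49  -1.069] dq 0.08 
1 [ 0.517 -0.031  0.369] 1.49 [-0.435  0.011  2.055  0.695  0.437 -1.027] dq 0.11 
1 [ 0.511 -0.034  0.346] 1.66 [-0.452  0.042  2.105  0.838  0.39  -1.02 ] dq 0.14 
1 [ 0.506 -0.037  0.323] 1.83 [-0.47   0.079  2.153  1.027  0.35  -1.062] dq 0.19 
1 [ 0.5  -0.04  0.3 ] 2.0 [-0.488  0.122  2.201  1.268  0.325 -1.159] dq 0.24 
2 [ 0.5   -0.037  0.277] 2.17 [-0.479  0.179  2.237  1.555  0.304 -1.282] dq 0.29 
2 [ 0.5   -0.034  0.254] 2.34 [-0.47   0.242 
[... 1393 characters left out ...]
  0.534] dq 0.16 
4 [0.505 0.064 0.15 ] 5.35 [-0.135  0.588  2.355  3.012  0.574  0.679] dq 0.15 
4 [0.51  0.077 0.15 ] 5.51 [-0.088  0.586  2.333  3.071  0.549  0.82 ] dq 0.14 
4 [0.515 0.091 0.15 ] 5.66 [-0.042  0.584  2.31   3.131  0.525  0.956] dq 0.14 
4 [0.52  0.104 0.15 ] 5.82 [0.001 0.584 2.287 3.194 0.501 1.087] dq 0.13 
4 [0.525 0.118 0.15 ] 5.97 [0.043 0.584 2.262 3.259 0.477 1.212] dq 0.13 
4 [0.53  0.131 0.15 ] 6.13 [0.082 0.584 2.237 3.328 0.455 1.332] dq 0.12 
4 [0.535 0.145 0.15 ] 6.28 [0.12  0.586 2.212 3.4   0.434 1.447] dq 0.11 
5 [0.535 0.145 0.1  ] 6.28 [0.12  0.729 2.232 3.335 0.594 1.521] dq 0.16 
5 [0.535 0.145 0.05 ] 6.28 [0.12  0.873 2.235 3.302 0.738 1.563] dq 0.14
```

```bash
python3 - <<'E' | awk '{print}' | cut -c1-130
from sim import *
q0=[.0351,.1466,2.0387,-.3448,.2074,-1.1807]
sim([([.535,.11,.328],0),([.54,-.03,.46],.8),([.52,-.03,.30],1.7),([.52,-.02,.14],2.6),([.535,.145,.15],5.2),([.535,.145,.15],2*np.pi),([.535,.145,.05],2*np.pi)],q0)
E
python3 g.py "[.54,-.03,.46]"
```

```text
0 [0.536 0.082 0.354] 0.16 [-0.066  0.086  2.023  0.084  0.262 -1.514] dq 0.43 
0 [0.537 0.054 0.381] 0.32 [-0.151  0.035  1.989  0.233  0.358 -1.553] dq 0.15 
0 [0.538 0.026 0.407] 0.48 [-0.236 -0.007  1.948  0.32   0.46  -1.524] dq 0.1 
0 [ 0.539 -0.002  0.434] 0.64 [-0.32  -0.04   1.9    0.376  0.563 -1.46 ] dq 0.1 
0 [ 0.54 -0.03  0.46] 0.8 [-0.401 -0.064  1.847  0.416  0.664 -1.374] dq 0.1 
1 [ 0.536 -0.03   0.428] 0.98 [-0.405 -0.038  1.915  0.478  0.581 -1.271] dq 0.1 
1 [ 0.532 -0.03   0.396] 1.16 [-0.411 -0.004  1.98   0.565  0.498 -1.195] dq 0.09 
1 [ 0.528 -0.03   0.364] 1.34 [-0.416  0.038  2.043  0.697  0.416 -1.164] dq 0.13 
1 [ 0.524 -0.03   0.332] 1.52 [-0.421  0.089  2.104  0.905  0.34  -1.21 ] dq 0.21 
1 [ 0.52 -0.03  0.3 ] 1.7 [-0.426  0.15   2.162  1.232  0.286 -1.378] dq 0.33 
2 [ 0.52  -0.028  0.273] 1.85 [-0.421  0.214  2.201  1.595  0.266 -1.6  ] dq 0.36 
2 [ 0.52  -0.027  0.247] 2.0 [-0.416  0.284  2.237  1.971  0.286 -1.837] dq 0.38 
2 [ 0.52  -0.025  0.22 ] 2.15 [-0.411  0.361  2.27   2.269  0.341 -1.995] dq 0.3 
2 [ 0.52  -0.023  0.193] 2.3 [-0.406  0.443 
[... 1587 characters left out ...]
 0.828] dq 0.15 
4 [0.535 0.145 0.15 ] 5.82 [0.12  0.586 2.212 3.4   0.434 0.983] dq 0.15 
4 [0.535 0.145 0.15 ] 5.97 [0.12  0.586 2.212 3.4   0.434 1.137] dq 0.15 
4 [0.535 0.145 0.15 ] 6.13 [0.12  0.586 2.212 3.4   0.434 1.292] dq 0.15 
4 [0.535 0.145 0.15 ] 6.28 [0.12  0.586 2.212 3.4   0.434 1.447] dq 0.15 
5 [0.535 0.145 0.1  ] 6.28 [0.12  0.729 2.232 3.335 0.594 1.521] dq 0.16 
5 [0.535 0.145 0.05 ] 6.28 [0.12  0.873 2.235 3.302 0.738 1.563] dq 0.14 
15.675 q [ 0.0364  0.149   2.0403 -0.3509  0.2073 -1.173 ] p [0.5344 0.1101 0.3263] tilt 43.53819857590778 az -3.8121369116123986
[ 0.54 -0.03  0.46] -> [-0.1   -0.142 -0.087] rows 3.1
yaw to level y: -3.120696473253544 0.02089618033624907
```

Request:
{"name": "servo_tool", "arguments": {"steps": "-0.1 -0.14 -0.085 0.8 1;-0.1 -0.14 -0.085 0.8 1;-0.1 -0.14 -0.085 0.8 1;-0.1 -0.14 -0.085 0.8 1;-0.1 -0.14 -0.085 0.8 1"}}

```text
t: 16.3
tcp_pos: [0.5432, -0.0328, 0.467]
tool_rot: [0.383, 0.843, 0.131, 0.354]
force: [0.0, 0.5, -0.6]
grip_width: 1.0
```

```bash
python3 g.py "[.52,-.03,.3]" "[.52,-.02,.20]"
```

```text
16.3 q [-0.3838 -0.0653  1.8301  0.358   0.6591 -1.3048] p [ 0.5432 -0.0328  0.467 ] tilt 44.34141312141511 az -4.109101518394427
[ 0.52 -0.03  0.3 ] -> [ 0.096 -0.093  0.103] rows 2.7
[ 0.52 -0.02  0.2 ] -> [ 0.153 -0.135  0.174] rows 4.3
yaw to level y: 2.36131457823746 -0.7802780753523333
```

Request:
{"name": "servo_tool", "arguments": {"steps": "0.02 -0.02 0.02 0.18 1;0.04 -0.04 0.04 0.36 1;0.06 -0.055 0.06 0.54 1;0.08 -0.075 0.085 0.72 1;0.096 -0.093 0.103 0.9 1"}}

```text
t: 16.92
tcp_pos: [0.519, -0.0268, 0.3031]
tool_rot: [0.698, 0.61, 0.266, 0.264]
force: [0.8, 0.5, 1.4]
grip_width: 0.997
```

```bash
python3 g.py  "[.52,-.025,.22]" "[.52,-.02,.14]"
```

```text
16.925 q [-0.3992  0.1409  2.1578  1.1593  0.2524 -1.3237] p [ 0.519  -0.0268  0.3031] tilt 44.04575972199434 az -3.6502643283175034
[ 0.52  -0.025  0.22 ] -> [-0.002 -0.057  0.06 ] rows 1.3
[ 0.52 -0.02  0.14] -> [-0.001 -0.113  0.118] rows 2.6
yaw to level y: 1.5014856155081444 -1.6401070380816487
```

Now descend through the near-singular part in small rows.

Request:
{"name": "servo_tool", "arguments": {"steps": "0.005 -0.015 0.015 0.1 1;0.01 -0.03 0.03 0.2 1;0.01 -0.045 0.045 0.3 1;0.01 -0.06 0.06 0.4 1;0.005 -0.075 0.075 0.5 1"}}

```text
t: 17.55
tcp_pos: [0.5205, -0.0165, 0.2025]
tool_rot: [0.822, 0.426, 0.324, 0.194]
force: [0.1, -0.4, 0.4]
grip_width: 1.002
```

```bash
python3 g.py  "[.52,-.025,.16]" "[.52,-.02,.14]"
```

```text
17.55 q [-0.3676  0.4152  2.2905  2.534   0.3771 -2.2362] p [ 0.5205 -0.0165  0.2025] tilt 44.34718001048315 az -3.5590494038637877
[ 0.52  -0.025  0.16 ] -> [-0.023 -0.021  0.03 ] rows 0.7
[ 0.52 -0.02  0.14] -> [-0.026 -0.035  0.045] rows 1.0
yaw to level y: 1.0174674111316286 -2.1241252424581645
```

Request:
{"name": "servo_tool", "arguments": {"steps": "-0.01 -0.01 0.01 0.185 1;-0.02 -0.02 0.025 0.37 1;-0.02 -0.02 0.025 0.555 1;-0.02 -0.02 0.025 0.74 1;-0.02 -0.02 0.025 0.925 1"}}

```text
t: 18.18
tcp_pos: [0.5172, -0.0228, 0.1647]
tool_rot: [0.927, 0.013, 0.375, 0.028]
force: [0.2, 1.4, 0.6]
grip_width: 1.002
```

Request:
{"name": "servo_tool", "arguments": {"steps": "0 0 0 0.185 1;0 0 0 0.37 1;0 0 0 0.555 1;0 0 0 0.74 1;0 0 0 0.925 1"}}

```text
t: 18.8
tcp_pos: [0.5173, -0.0228, 0.1649]
tool_rot: [0.835, -0.402, 0.348, -0.142]
force: [0.5, -1.1, 0.6]
grip_width: 1.002
```

Request:
{"name": "servo_tool", "arguments": {"steps": "0 0 0 0.185 1;0 0 0 0.37 1;0 0 0 0.555 1;0 0 0 0.74 1;0 0 0 0.925 1"}}

```text
t: 19.42
tcp_pos: [0.5173, -0.0228, 0.1649]
tool_rot: [-0.568, 0.732, -0.248, 0.283]
force: [0.5, -0.3, -0.8]
grip_width: 1.0
```

Request:
{"name": "servo_tool", "arguments": {"steps": "0 0 0 0.185 1;0 0 0 0.37 1;0 0 0 0.555 1;0 0 0 0.74 1;0 0 0 0.925 1"}}

```text
t: 20.05
tcp_pos: [0.5172, -0.0228, 0.1649]
tool_rot: [-0.182, 0.909, -0.096, 0.364]
force: [0.2, -0.4, 0.3]
grip_width: 0.999
```

```bash
python3 g.py  "[.535,.145,.15]"
```

```text
20.05 q [-0.3914  0.5353  2.3312  2.6667  0.517   1.2944] p [ 0.5172 -0.0228  0.1649] tilt 44.17382140292631 az -3.497094670304826
[0.535 0.145 0.15 ] -> [-0.07   0.154  0.016] rows 2.7
yaw to level y: -2.6860386138020482 0.4555540397877449
```

Request:
{"name": "servo_tool", "arguments": {"steps": "-0.07 0.154 0.016 0.455 1;-0.07 0.154 0.016 0.455 1;-0.07 0.154 0.016 0.455 1;-0.07 0.154 0.016 0.455 1"}}

```text
t: 20.55
tcp_pos: [0.5339, 0.1515, 0.1498]
tool_rot: [0.022, 0.926, -0.01, 0.376]
force: [0.3, -1.0, -0.2]
grip_width: 1.0
```

```bash
python3 g.py  "[.535,.145,.0505]"; python3 - <<'E'
from h import *
import pickle
np.set_printoptions(precision=4,suppress=True)
for n in("top","side"):
    p=get_image(n);cv2.imwrite(f"pics/{n}2.png",p["frame"]);pickle.dump(p,open(n+"2.pkl","wb"))
    print(n,proj(p,np.array(get_obs()["tcp_pos"])))
p=get_image("wrist");cv2.imwrite("pics/w2.png",p["frame"]);pickle.dump(p,open("w2.pkl","wb"))
Rm,t=RT(p);c=-Rm.T@t;o=get_obs();M=R.from_quat(o["tool_rot"]).as_matrix();print("cam in tool",M.T@(c-o["tcp_pos"]))
E
```

```text
20.55 q [0.1467 0.5866 2.2042 3.4724 0.4314 1.4077] p [0.5339 0.1515 0.1498] tilt 44.181864533194634 az -2.8301939443527377
[0.535  0.145  0.0505] -> [ 0.068 -0.006  0.072] rows 1.6
yaw to level y: -3.139350624393076 0.0022420291967168993
top [176.5852 211.5609]
side [274.0231 249.9664]
cam in tool [ 0.0762  0.0009 -0.1357]
```

View pics/w2.png

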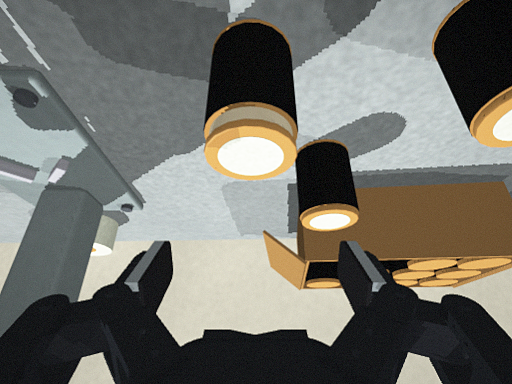

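View pics/side2.png

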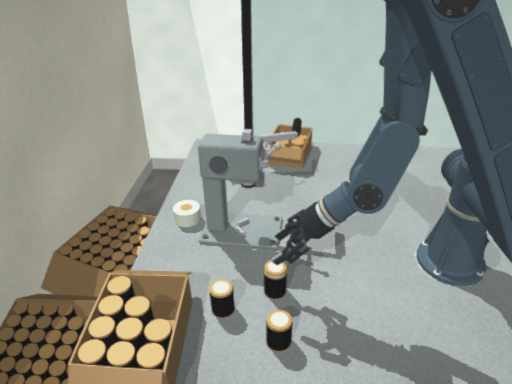

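In the wrist view the proud lid's disc is centred near (251,157), with the kraft ring visible above the rim. The finger midline is near column 256, so the alignment in y is close.

```bash
python3 - <<'E'
from h import *
import pickle
np.set_printoptions(precision=4,suppress=True)
p=pickle.load(open("w2.pkl","rb"))
v,u=np.mgrid[0:384,0:512]
X=unproj(p,u,v,p["z_map"]);ok=p["z_map"]>0
m=ok&(u>190)&(u<310)&(v>90)&(v<190)&(X[...,2]>.087)&(X[...,2]<.1)
k,l,st,c=cv2.connectedComponentsWithStats(m.astype(np.uint8))
i=1+np.argmax(st[1:,4]);q=X[l==i]
print(st[i],cv2.minEnclosingCircle(q[:,:2].astype(np.float32)),np.median(q[:,2]),(q.min(0)+q.max(0))/2)
E
```

```text
[ 204  118   93   62 4529] ((0.5270079374313354, 0.14468233287334442), 0.029095347970724106) 0.09274274315332702 [0.5268 0.1453 0.0906]
```

```bash
python3 g.py  "[.534,.145,.0505]" "[.534,.145,.10]"
```

```text
20.7 q [0.1373 0.5862 2.2078 3.4682 0.4324 1.4099] p [0.5334 0.1465 0.1495] tilt 44.07096586455108 az -3.281486026673533
[0.534  0.145  0.0505] -> [ 0.068 -0.001  0.072] rows 1.6
[0.534 0.145 0.1  ] -> [ 0.034 -0.001  0.036] rows 0.8
yaw to level y: -3.138487789347389 0.003104864242404304
```

Request:
{"name": "servo_tool", "arguments": {"steps": "0.017 -0.001 0.018 0 1;0.034 -0.001 0.036 0 1;0.051 -0.001 0.054 0 1;0.068 -0.001 0.072 0 1;0.068 -0.001 0.072 0 1"}}

```text
t: 21.32
tcp_pos: [0.534, 0.1436, 0.0483]
tool_rot: [0.027, 0.927, -0.012, 0.373]
force: [-0.5, 0.1, -0.8]
grip_width: 0.997
```

```bash
python3 g.py  "[.534,.145,.0505]"; python3 - <<'E'
from h import *
p=get_image("wrist");cv2.imwrite("pics/w3.png",p["frame"])
E
```

```text
21.325 q [0.1304 0.8718 2.2296 3.3416 0.7255 1.5557] p [0.534  0.1436 0.0483] tilt 43.82503465442306 az -3.504301769355615
[0.534  0.145  0.0505] -> [-0.002  0.001 -0.002] rows 0.0
yaw to level y: -3.1379854659811244 0.0036071876086687382
```

View pics/w3.png

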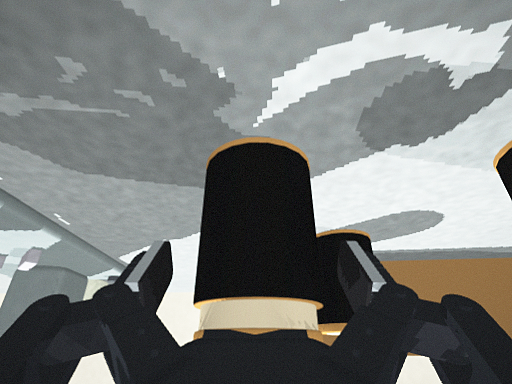

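The tube stands between the open pads, centred near column 258, with the rim at row 300. I'll close on it.

Request:
{"name": "servo_tool", "arguments": {"steps": "0 0 0 0 0.5;0 0 0 0 0.5;0 0 0 0 0.5;0 0 0 0 0.5;0 0 0 0 0.5"}}

```text
t: 22.0
tcp_pos: [0.5343, 0.1459, 0.0516]
tool_rot: [0.026, 0.926, -0.011, 0.376]
force: [-2.3, -3.3, 7.1]
grip_width: 0.689
```

```bash
python3 g.py; python3 - <<'E'
from h import *
p=get_image("wrist");cv2.imwrite("pics/w4.png",p["frame"])
E
```

```text
22.0 q [0.1353 0.8664 2.2307 3.3431 0.7281 1.5566] p [0.5343 0.1459 0.0516] tilt 44.21367691133302 az -3.261621991764876
yaw to level y: -3.140163693368793 0.0014289602210002528
```

View pics/w4.png

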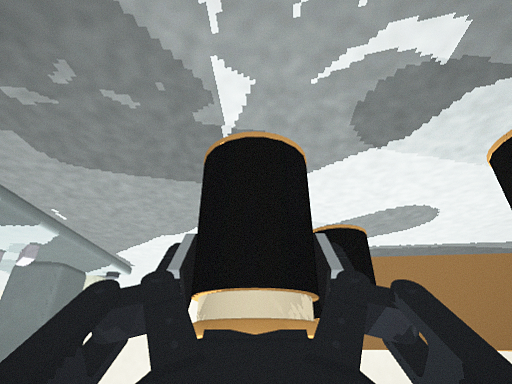

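```bash
python3 g.py "[.534,.146,.10]" "[.509,-.104,.10]" ; python3 - <<'E'
from sim import *
sim([([.534,.146,.0516],0),([.534,.146,.1],0),([.509,-.104,.1],0),([.509,-.104,.07],0),([.629,-.11,.0655],0)],[ 0.1353,0.8664,2.2307,3.3431,0.7281,1.5566],44.2,-3.3)
E
```

```text
22.05 q [0.1352 0.8665 2.2307 3.3431 0.7281 1.5566] p [0.5343 0.1459 0.0517] tilt 44.21848069140145 az -3.2627052353362043
[0.534 0.146 0.1  ] -> [-0.033  0.    -0.035] rows 0.8
[ 0.509 -0.104  0.1  ] -> [-0.025 -0.251 -0.042] rows 4.1
yaw to level y: -3.1401991565347243 0.0013934970550688597
0 [0.534 0.146 0.1  ] 0.0 [0.136 0.729 2.228 3.385 0.591 1.507] dq 0.14 
1 [0.529 0.096 0.1  ] 0.0 [-0.01   0.739  2.289  3.195  0.658  1.562] dq 0.19 
1 [0.524 0.046 0.1  ] 0.0 [-0.169  0.75   2.335  3.024  0.716  1.58 ] dq 0.17 
1 [ 0.519 -0.004  0.1  ] 0.0 [-0.332  0.759  2.363  2.861  0.753  1.578] dq 0.16 
1 [ 0.514 -0.054  0.1  ] 0.0 [-0.494  0.762  2.369  2.701  0.762  1.577] dq 0.16 
1 [ 0.509 -0.104  0.1  ] 0.0 [-0.644  0.756  2.353  2.536  0.745  1.597] dq 0.16 
2 [ 0.509 -0.104  0.07 ] 0.0 [-0.644  0.857  2.358  2.594  0.833  1.516] dq 0.1 
3 [ 0.549 -0.106  0.068] 0.0 [-0.578  0.824  2.252  2.585  0.715  1.62 ] dq 0.12 
3 [ 0.589 -0.108  0.067] 0.0 [-0.525  0.81   2.15   2.565  0.614  1.712] dq 0.1 
3 [ 0.629 -0.11   0.066] 0.0 [-0.481  0.808  2.05   2.531  0.524  1.803] dq 0.1
```

Request:
{"name": "servo_tool", "arguments": {"steps": "-0.017 0 -0.018 0 0.5;-0.033 0 -0.035 0 0.5;-0.032 -0.05 -0.036 0 0.5;-0.03 -0.1 -0.038 0 0.5;-0.028 -0.15 -0.04 0 0.5"}}

```text
t: 22.68
tcp_pos: [0.5179, -0.0034, 0.0984]
tool_rot: [0.024, 0.927, -0.01, 0.374]
force: [0.9, -1.2, -2.5]
grip_width: 0.686
```

```bash
python3 g.py "[.509,-.104,.10]" 
```

```text
22.675 q [-0.334   0.7624  2.3645  2.8563  0.7535  1.575 ] p [ 0.5179 -0.0034  0.0984] tilt 43.98464372747402 az -3.0336588060721206
[ 0.509 -0.104  0.1  ] -> [ 0.002 -0.101 -0.004] rows 1.6
yaw to level y: -3.1398703147929075 0.0017223387968856585
```

Request:
{"name": "servo_tool", "arguments": {"steps": "0.001 -0.05 -0.002 0 0.5;0.002 -0.101 -0.003 0 0.5;0.002 -0.101 -0.003 0 0.5;0.002 -0.101 -0.003 0 0.5"}}

```text
t: 23.18
tcp_pos: [0.5087, -0.1036, 0.0991]
tool_rot: [0.025, 0.927, -0.011, 0.374]
force: [0.0, 0.6, -2.0]
grip_width: 0.683
```

```bash
python3 g.py "[.509,-.104,.07]" "[.560,-.1067,.07]" "[.613,-.1095,.07]" "[.625,-.110,.07]"; python3 - <<'E'
from h import *
import pickle
for n in("side","top"):
    p=get_image(n);cv2.imwrite(f"pics/{n}5.png",cv2.resize(p["frame"][100:300,170:420] if n=="side" else p["frame"][90:300,200:420],None,fx=2.7,fy=2.7));pickle.dump(p,open(n+"5.pkl","wb"))
E
```

```text
23.175 q [-0.6427  0.755   2.352   2.5338  0.7383  1.5976] p [ 0.5087 -0.1036  0.0991] tilt 43.94318983171998 az -3.1934732217223223
[ 0.509 -0.104  0.07 ] -> [ 0.02  -0.     0.021] rows 0.5
[ 0.56   -0.1067  0.07  ] -> [-0.017 -0.     0.057] rows 0.9
[ 0.613  -0.1095  0.07  ] -> [-0.055 -0.     0.093] rows 1.7
[ 0.625 -0.11   0.07 ] -> [-0.064 -0.     0.102] rows 1.9
yaw to level y: -3.1399587226815866 0.0016339309082065157
```

View pics/side5.png

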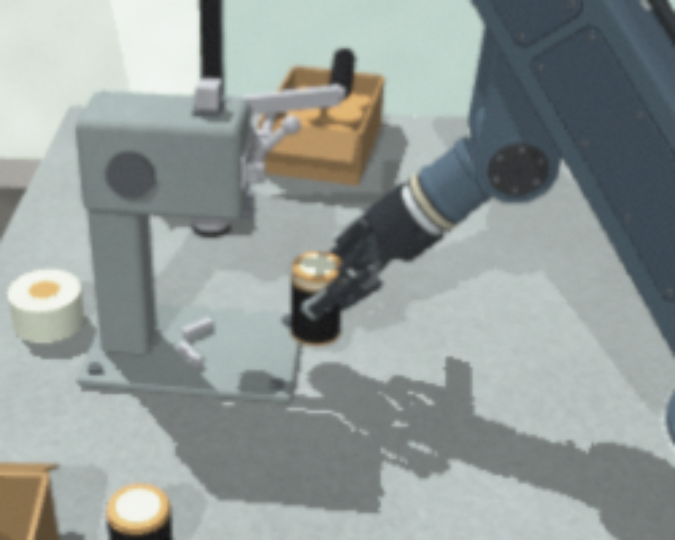

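View pics/top5.png

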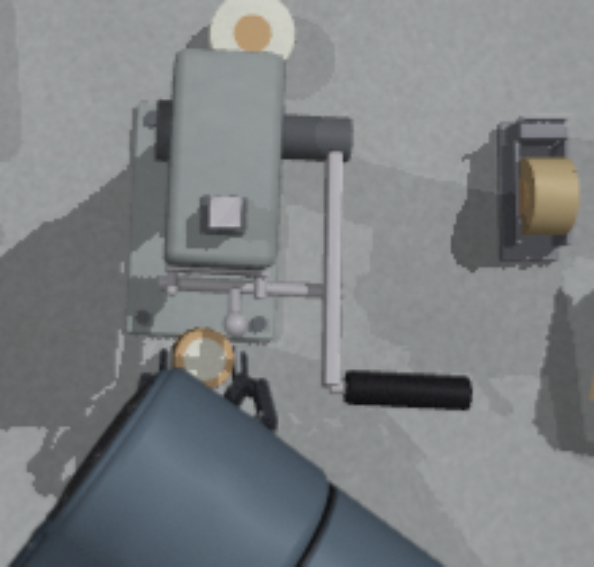

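The side view shows the tube held upright in front of the base plate. The top view shows its lid at crop (204,360), slightly left of the ram axis, and the bolt is still shot.

```bash
python3 - <<'E'
from h import *
import pickle
np.set_printoptions(precision=4,suppress=True)
for n in("top","side"):
    p=pickle.load(open(n+"5.pkl","rb"))
    v,u=np.mgrid[0:384,0:512]
    X=unproj(p,u,v,p["z_map"]);ok=p["z_map"]>0
    m=ok&(X[...,0]>.45)&(X[...,0]<.56)&(X[...,1]>-.16)&(X[...,1]<-.05)&(X[...,2]>.128)&(X[...,2]<.152)
    fr=p["frame"].astype(int); m2=m&(fr[...,2]>120)
    q=X[m2];print(n,m2.sum(),np.median(q[:,2]),cv2.minEnclosingCircle(q[:,:2].astype(np.float32)),(q.min(0)+q.max(0))/2)
p=pickle.load(open("top5.pkl","rb"))
print(onplane(p,275.6,223.3,.141),onplane(p,283,169.3,.355))
E
```

```text
top 332 0.13955548775394946 ((0.5018848180770874, -0.10557481646537781), 0.031598519533872604) [ 0.5046 -0.1054  0.1394]
side 188 0.14105187726071797 ((0.4914189577102661, -0.11227136850357056), 0.04824451729655266) [ 0.5056 -0.1123  0.1367]
[ 0.5013 -0.1029  0.141 ] [ 0.6199 -0.1088  0.355 ]
```

Request:
{"name": "servo_tool", "arguments": {"steps": "0.02 0 0.021 0 0.5;0.001 0 0.039 0 0.5;-0.017 0 0.057 0 0.5;-0.036 0 0.075 0 0.5;-0.055 0 0.093 0 0.5"}}

```text
t: 23.9
tcp_pos: [0.6136, -0.1057, 0.0702]
tool_rot: [0.023, 0.927, -0.009, 0.374]
force: [0.2, -0.5, -2.3]
grip_width: 0.686
```

Request:
{"name": "servo_tool", "arguments": {"steps": "0 0 0 0 0.5;0 0 0 0 0.5"}}

```text
t: 24.15
tcp_pos: [0.6118, -0.1068, 0.0699]
tool_rot: [0.024, 0.927, -0.01, 0.373]
force: [-0.3, 0.1, -1.0]
grip_width: 0.683
```

```bash
python3 g.py "[.617,-.1095,.0645]" "[.629,-.110,.0640]" ; python3 - <<'E'
from h import *
p=get_image("side");cv2.imwrite("pics/side6.png",cv2.resize(p["frame"][100:300,170:420],None,fx=2.7,fy=2.7))
p=get_image("wrist");cv2.imwrite("pics/w6.png",p["frame"])
E
```

```text
24.15 q [-0.4953  0.795   2.0909  2.5286  0.5432  1.7821] p [ 0.6118 -0.1068  0.0699] tilt 43.84018429960264 az -2.9515030135230598
[ 0.617  -0.1095  0.0645] -> [-0.    -0.002  0.008] rows 0.1
[ 0.629 -0.11   0.064] -> [-0.008 -0.002  0.016] rows 0.3
yaw to level y: -3.14126057629586 0.0003320772939332528
```

View pics/side6.png

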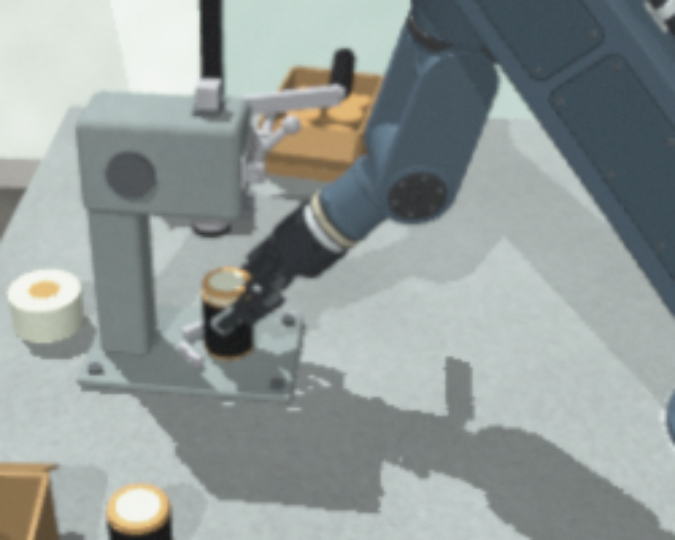

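View pics/w6.png

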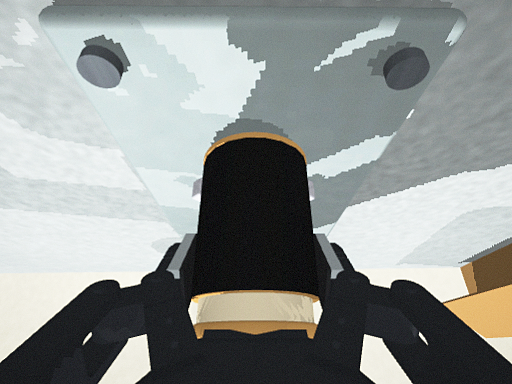

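The tube is over the plate just in front of the V blocks, which show at both sides near (195,188) and (312,188). It is centred and upright. Next I lower it and push it back.

Request:
{"name": "servo_tool", "arguments": {"steps": "0 -0.002 0.004 0 0.5;0 -0.002 0.008 0 0.5;0 -0.002 0.008 0 0.5"}}

```text
t: 24.62
tcp_pos: [0.6187, -0.1119, 0.0644]
tool_rot: [0.025, 0.927, -0.011, 0.374]
force: [-0.7, 0.0, -1.8]
grip_width: 0.685
```

Request:
{"name": "servo_tool", "arguments": {"steps": "0.001 0 0.001 0 0.5;0.001 0 0.001 0 0.5"}}

```text
t: 24.88
tcp_pos: [0.6184, -0.1116, 0.0632]
tool_rot: [0.025, 0.927, -0.011, 0.374]
force: [0.2, 0.0, -1.6]
grip_width: 0.686
```

```bash
python3 g.py "[.624,-.110,.0635]" "[.629,-.110,.0635]"
```

```text
24.875 q [-0.4968  0.812   2.0735  2.5325  0.5452  1.7796] p [ 0.6184 -0.1116  0.0632] tilt 43.99393103245402 az -3.1771283318457044
[ 0.624  -0.11    0.0635] -> [-0.004  0.002  0.004] rows 0.1
[ 0.629  -0.11    0.0635] -> [-0.008  0.002  0.007] rows 0.2
yaw to level y: -3.140185981006562 0.0014066725832311278
```

Request:
{"name": "servo_tool", "arguments": {"steps": "-0.001 0.001 0.003 0 0.5;-0.002 0.001 0.006 0 0.5;-0.002 0.001 0.006 0 0.5"}}

```text
t: 25.25
tcp_pos: [0.6241, -0.1107, 0.0631]
tool_rot: [0.025, 0.926, -0.011, 0.377]
force: [-8.5, -0.6, 13.7]
grip_width: 0.688
```

```bash
python3 g.py "p+np.array([.002,0,0])" "p+np.array([0,0,-.001])"
```

```text
25.25 q [-0.4893  0.8146  2.0624  2.537   0.5418  1.7843] p [ 0.6241 -0.1107  0.0631] tilt 44.273697671819406 az -3.2051656708545897
[ 0.6261 -0.1107  0.0631] -> [-0.001  0.     0.001] rows 0.0
[ 0.6241 -0.1107  0.0621] -> [0.001 0.    0.001] rows 0.0
yaw to level y: -3.1405572094908796 0.0010354440989135405
```

Request:
{"name": "servo_tool", "arguments": {"steps": "-0.002 0 0 0 0.5;-0.0035 0 0.002 0 0.5;-0.0035 0 0.002 0 0.5"}}

```text
t: 25.62
tcp_pos: [0.6283, -0.1109, 0.0631]
tool_rot: [0.025, 0.926, -0.011, 0.376]
force: [-5.2, 0.6, 9.4]
grip_width: 0.683
```

```bash
python3 g.py; python3 - <<'E'
from h import *
import pickle
p=get_image("wrist");cv2.imwrite("pics/w7.png",p["frame"]);pickle.dump(p,open("w7.pkl","wb"))
p=get_image("side");cv2.imwrite("pics/side7.png",cv2.resize(p["frame"][150:270,190:340],None,fx=4.5,fy=4.5));pickle.dump(p,open("side7.pkl","wb"))
E
```

```text
25.625 q [-0.485   0.8136  2.0514  2.5299  0.5299  1.7964] p [ 0.6283 -0.1109  0.0631] tilt 44.18730282742127 az -3.1777478729510507
yaw to level y: -3.1402213000158965 0.0013713535738966165
```

View pics/side7.png

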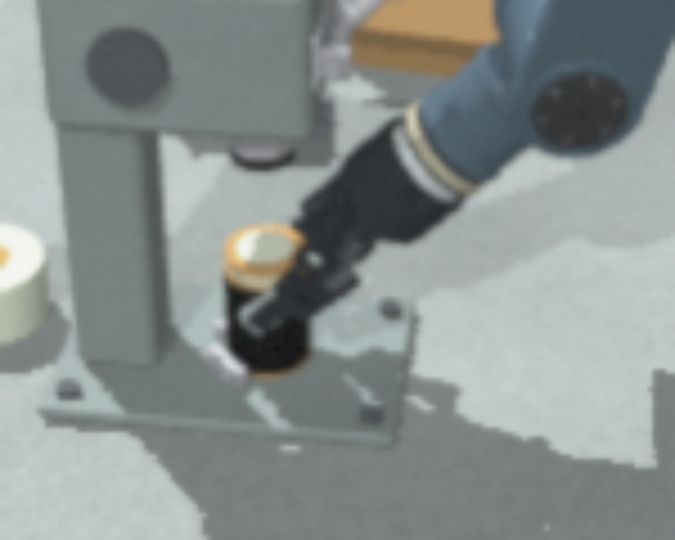

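View pics/w7.png

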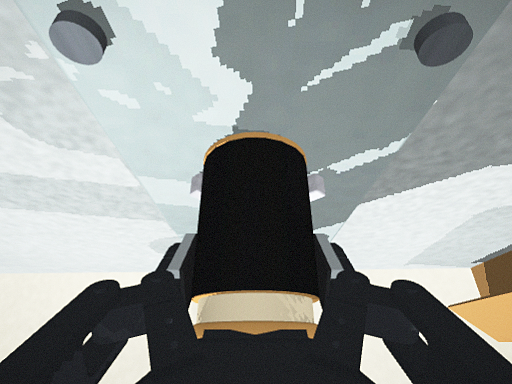

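Request:
{"name": "servo_tool", "arguments": {"steps": "-0.001 0 0.001 0 0.5;-0.0021 0 0.0021 0 0.5;-0.0021 0 0.0021 0 0.5"}}

```text
t: 26.1
tcp_pos: [0.6294, -0.1109, 0.0632]
tool_rot: [0.026, 0.927, -0.011, 0.375]
force: [-13.2, -1.9, 16.9]
grip_width: 0.689
```

Request:
{"name": "servo_tool", "arguments": {"steps": "-0.0015 0 0.0008 0 0.5;-0.0015 0 0.0008 0 0.5"}}

```text
t: 26.35
tcp_pos: [0.6298, -0.1108, 0.0633]
tool_rot: [0.026, 0.927, -0.011, 0.374]
force: [-15.9, -1.3, 18.8]
grip_width: 0.687
```

Request:
{"name": "servo_tool", "arguments": {"steps": "0 0 0 0 0.9;0 0 0 0 1;0 0 0 0 1;0 0 0 0 1"}}

```text
t: 26.85
tcp_pos: [0.633, -0.1113, 0.0616]
tool_rot: [0.025, 0.927, -0.011, 0.375]
force: [-0.4, -0.4, -0.2]
grip_width: 0.997
```

```bash
python3 g.py; python3 - <<'E'
from h import *
import pickle
p=get_image("wrist");cv2.imwrite("pics/w8.png",p["frame"]);pickle.dump(p,open("w8.pkl","wb"))
E
```

```text
26.85 q [-0.4803  0.8157  2.0378  2.5231  0.5169  1.8086] p [ 0.633  -0.1113  0.0616] tilt 44.01779466570276 az -3.160861718907622
yaw to level y: -3.140045623973428 0.0015470296163653252
```

View pics/w8.png

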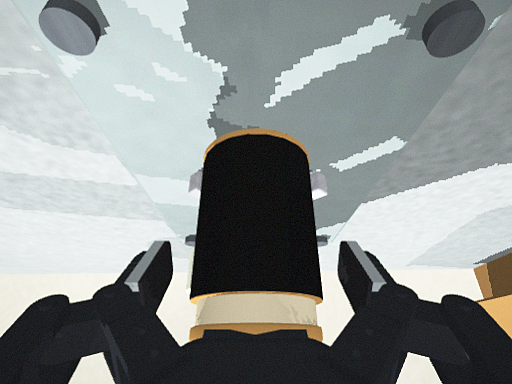

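```bash
cat > path.py <<'E'
from sim import *
S=np.array([.6224,-.110,.012]);yw=np.radians(-3)
Rp=np.array([[np.cos(yw),-np.sin(yw),0],[np.sin(yw),np.cos(yw),0],[0,0,1]])
def W(x,y,z): return S+Rp@np.array([x,y,z])   # from seat, m
T,AZ=44.0,-3.15
zd=Rtool(T,AZ)[:,2]
def grip(th,y=-.156):
    a0=np.arctan2(294-258,-132-75.) # angle
    r=.2101
    a=a0+th
    return W(.075+r*np.cos(a),y,.258+r*np.sin(a))
if __name__=="__main__":
    print("knob",W(-.086,-.018,.294))
    M=Rtool(T,AZ)
    for nm,p in(("knob",W(-.086,-.055,.294)+.006*zd),("knobL",W(-.086,0,.294)+.006*zd),("back",W(-.086,-.055,.294)-.08*zd)): print(nm,p,*ik(p,M))
    for yawd in(np.pi/2,-np.pi/2):
        M=Rtool(T,AZ)@R.from_euler('z',yawd).as_matrix()
        for th in(0,.3,.6,.9,1.15): print(th,grip(th)+.009*zd,*ik(grip(th)+.009*zd,M))
        print("off",*ik(grip(0)-.08*zd,M))
E
python3 path.py
```

```text
knob [ 0.536 -0.123  0.306]
knob [ 0.538 -0.161  0.302] [-0.723  0.215  2.054  1.136  0.494  3.112] [-0.723  0.215  2.054 -2.006 -0.494 -0.03 ]
knobL [ 0.541 -0.106  0.302] [-0.591  0.193  2.088  1.157  0.398 -3.1  ] [-0.591  0.193  2.088 -1.985 -0.398  0.041]
back [ 0.478 -0.157  0.364] [-0.846  0.013  2.068  0.904  0.68  -2.979] [-0.846  0.013  2.068 -2.238 -0.68   0.163]
0 [ 0.489 -0.259  0.3  ] [-1.007  0.235  2.033  1.093  0.691 -1.769] [-1.007  0.235  2.033 -2.049 -0.691  1.372]
0.3 [ 0.487 -0.259  0.237] [-1.01   0.367  2.11   1.349  0.62  -2.094] [-1.01   0.367  2.11  -1.793 -0.62   1.048]
0.6 [ 0.504 -0.26   0.176] [-0.972  0.524  2.129  1.635  0.585 -2.401] [-0.972  0.524  2.129 -1.507 -0.585  0.74 ]
0.9 [ 0.539 -0.262  0.124] [-0.904  0.665  2.086  1.851  0.574 -2.586] [-0.904  0.665  2.086 -1.291 -0.574  0.555]
1.15 [ 0.578 -0.264  0.089] [-0.836  0.754  2.01   1.946  0.554 -2.624] [-0.836  0.754  2.01  -1.196 -0.554  0.518]
off [-1.163  0.048  2.031  0.916  0.901 -1.644] [-1.163  0.048  2.031 -2.226 -0.901  1.497]
0 [ 0.489 -0.259  0.3  ] [-1.007  0.235  2.033  1.093  0.691  1.372] [-1.007  0.235  2.033 -2.049 -0.691 -1.769]
0.3 [ 0.487 -0.259  0.237] [-1.01   0.367  2.11   1.349  0.62   1.048] [-1.01   0.367  2.11  -1.793 -0.62  -2.094]
0.6 [ 0.504 -0.26   0.176] [-0.972  0.524  2.129  1.635  0.585  0.74 ] [-0.972  0.524  2.129 -1.507 -0.585 -2.401]
0.9 [ 0.539 -0.262  0.124] [-0.904  0.665  2.086  1.851  0.574  0.555] [-0.904  0.665  2.086 -1.291 -0.574 -2.586]
1.15 [ 0.578 -0.264  0.089] [-0.836  0.754  2.01   1.946  0.554  0.518] [-0.836  0.754  2.01  -1.196 -0.554 -2.624]
off [-1.163  0.048  2.031  0.916  0.901  1.497] [-1.163  0.048  2.031 -2.226 -0.901 -1.644]
```

```bash
python3 - <<'E' | cut -c1-125
from path import *
kb=W(-.086,-.055,.294)
q0=[-0.4803,0.8157,2.0378,2.5231,0.5169,1.8086]
h=-np.pi/2
pts=[([.633,-.1113,.0616],0),(np.array([.633,-.1113,.0616])-.12*zd,0),([.47,-.11,.22],h/2),([.455,-.13,.36],h),(kb-.07*zd,h),(kb+.008*zd,h),(kb+.008*zd+Rp@np.array([0,.06,0]),h),(kb+.008*zd+Rp@np.array([0,.045,0]),h),(kb-.1*zd,h),(grip(0,-.162)-.09*zd,h),(grip(0,-.162)+.009*zd,h)]
for p,y in pts: print(np.round(p,4),round(y,2))
sim(pts,q0,T,AZ)
E
python3 g.py "p-.12*M[:,2]"
```

```text
[ 0.633 -0.111  0.062] 0
[ 0.55  -0.107  0.148] 0
[ 0.47 -0.11  0.22] -0.79
[ 0.455 -0.13   0.36 ] -1.57
[ 0.485 -0.158  0.356] -1.57
[ 0.539 -0.161  0.3  ] -1.57
[ 0.542 -0.101  0.3  ] -1.57
[ 0.541 -0.116  0.3  ] -1.57
[ 0.464 -0.157  0.378] -1.57
[ 0.42  -0.261  0.371] -1.57
[ 0.488 -0.265  0.299] -1.57
0 [ 0.605 -0.11   0.09 ] 0.0 [-0.509  0.746  2.105  2.482  0.52   1.826] dq 0.07 
0 [ 0.578 -0.108  0.119] 0.0 [-0.541  0.671  2.168  2.424  0.516  1.857] dq 0.08 
0 [ 0.55  -0.107  0.148] 0.0 [-0.578  0.589  2.224  2.342  0.505  1.91 ] dq 0.08 
1 [ 0.534 -0.107  0.162] -0.16 [-0.607  0.544  2.254  2.284  0.502  1.789] dq 0.12 
1 [ 0.518 -0.108  0.177] -0.31 [-0.637  0.497  2.281  2.214  0.498  1.679] dq 0.11 
1 [ 0.502 -0.109  0.191] -0.47 [-0.671  0.447  2.306  2.131  0.493  1.58 ] dq 0.1 
1 [ 0.486 -0.109  0.206] -0.63 [-0.708  0.393  2.328  2.033  0.491  1.497] dq 0.1 
1 [ 0.47 -0.11  0.22] -0.79 [-0.748  0.336  2.347  1.917  0.492  1.429] dq 0.12 
2 [ 0.467 -0.114  0.248] -0.94 [-0.767  0.243  2.311  1.657  0.473  1.547] dq 0.26 
2 [ 0.464 -0.118  0.276] -1.1 [-0.786  0.159  2
[... 841 characters left out ...]
84  0.978  0.557  1.712] dq 0.18 
7 [ 0.464 -0.157  0.378] -1.57 [-0.881 -0.034  2.065  0.865  0.735  1.763] dq 0.18 
8 [ 0.442 -0.209  0.374] -1.57 [-1.049 -0.007  2.052  0.894  0.843  1.614] dq 0.17 
8 [ 0.42  -0.261  0.371] -1.57 [-1.191  0.035  2.02   0.9    0.935  1.502] dq 0.14 
9 [ 0.454 -0.263  0.335] -1.57 [-1.098  0.136  2.029  0.983  0.805  1.447] dq 0.13 
9 [ 0.488 -0.265  0.3  ] -1.57 [-1.016  0.24   2.025  1.088  0.698  1.371] dq 0.11 
26.9 q [-0.4803  0.8157  2.038   2.523   0.5169  1.8086] p [ 0.6329 -0.1113  0.0616] tilt 44.009447991733836 az -3.158161690089918
[ 0.5497 -0.1067  0.1479] -> [-0.    0.   -0.12] rows 1.9
yaw to level y: -3.1401083009320283 0.0014843526577648092
```

Request:
{"name": "servo_tool", "arguments": {"steps": "0 0 -0.02 0 1;0 0 -0.05 0 1;0 0 -0.085 0 1;0 0 -0.12 0 1"}}

```text
t: 27.4
tcp_pos: [0.5477, -0.1061, 0.1493]
tool_rot: [0.025, 0.927, -0.01, 0.374]
force: [0.1, 0.0, 0.2]
grip_width: 1.0
```

```bash
python3 g.py "[.47,-.11,.22]"; python3 - <<'E'
from h import *
import pickle
np.set_printoptions(precision=4,suppress=True)
for n in("wrist","side"):
    p=get_image(n);pickle.dump(p,open(n+"9.pkl","wb"))
    cv2.imwrite(f"pics/{n}9.png",p["frame"] if n=="wrist" else cv2.resize(p["frame"][100:270,170:340],None,fx=3.5,fy=3.5))
    v,u=np.mgrid[0:384,0:512]
    X=unproj(p,u,v,p["z_map"]);ok=p["z_map"]>0
    m=ok&(X[...,0]>.57)&(X[...,0]<.67)&(X[...,1]>-.16)&(X[...,1]<-.06)&(X[...,2]>.098)&(X[...,2]<.113)
    q=X[m];print(n,m.sum(),np.median(q[:,2]),cv2.minEnclosingCircle(q[:,:2].astype(np.float32)),(q.min(0)+q.max(0))/2)
E
```

```text
27.4 q [-0.5803  0.5845  2.2287  2.3393  0.5056  1.9102] p [ 0.5477 -0.1061  0.1493] tilt 43.981754733398695 az -3.152467944335649
[ 0.47 -0.11  0.22] -> [ 0.007 -0.008 -0.105] rows 1.7
yaw to level y: -3.1405899314012617 0.0010027221885313686
wrist 1735 0.10456956094201364 ((0.6209393739700317, -0.11066026240587234), 0.029079584404826164) [ 0.6208 -0.1101  0.1018]
side 173 0.10613903887556153 ((0.624381422996521, -0.10890669375658035), 0.029941055923700333) [ 0.6226 -0.1074  0.1038]
```

View pics/wrist9.png

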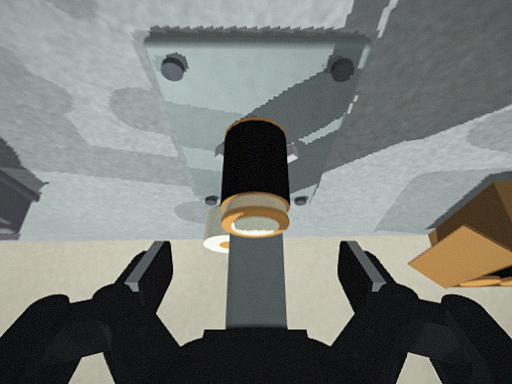

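View pics/side9.png

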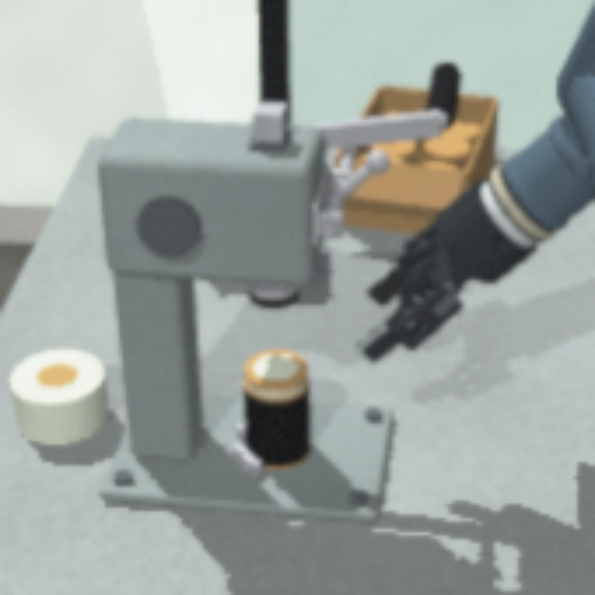

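The tube stands upright between the two V blocks under the ram. In the wrist picture its axis is at column 255, with the blocks at (218,153) and (293,153). The measured axis is within about 2 mm of the seat and the lid is still proud. Next is the bolt.

Request:
{"name": "servo_tool", "arguments": {"steps": "0.0015 -0.0015 -0.02 -0.15 0;0.003 -0.003 -0.042 -0.3 0;0.004 -0.005 -0.063 -0.45 0;0.006 -0.006 -0.084 -0.6 0;0.007 -0.008 -0.105 -0.785 0"}}

```text
t: 28.12
tcp_pos: [0.4708, -0.1103, 0.2191]
tool_rot: [-0.334, 0.865, -0.154, 0.342]
force: [-0.5, 0.5, -0.7]
grip_width: 0.002
```

```bash
python3 g.py "[.455,-.13,.36]"
```

```text
28.125 q [-0.7472  0.3395  2.346   1.9235  0.4922  1.4161] p [ 0.4708 -0.1103  0.2191] tilt 44.00373918180044 az -3.143697080757296
[ 0.455 -0.13   0.36 ] -> [-0.047 -0.077 -0.112] rows 2.3
yaw to level y: -2.3496147921147923 0.7919778614750008
```

Request:
{"name": "servo_tool", "arguments": {"steps": "-0.009 -0.015 -0.022 -0.157 0;-0.019 -0.031 -0.045 -0.314 0;-0.028 -0.046 -0.067 -0.47 0;-0.038 -0.062 -0.09 -0.63 0;-0.047 -0.077 -0.112 -0.785 0"}}

```text
t: 28.75
tcp_pos: [0.4549, -0.1303, 0.3612]
tool_rot: [-0.639, 0.671, -0.273, 0.257]
force: [-0.5, 0.1, 0.1]
grip_width: -0.003
```

```bash
python3 g.py "[.485,-.158,.356]" "[.539,-.161,.30]"; python3 - <<'E'
from h import *
import pickle
np.set_printoptions(precision=4,suppress=True)
p=get_image("wrist");pickle.dump(p,open("wrist10.pkl","wb"));cv2.imwrite("pics/wrist10.png",p["frame"])
print(mark_of(p,"bolt_knob"),mark_of(p,"lever_grip"))
E
```

```text
28.75 q [-0.8439 -0.0437  2.1313  0.9094  0.6748  1.7216] p [ 0.4549 -0.1303  0.3612] tilt 43.99232534356168 az -3.1304270694028795
[ 0.485 -0.158  0.356] -> [ 0.026 -0.019  0.026] rows 0.7
[ 0.539 -0.161  0.3  ] -> [ 0.026 -0.019  0.103] rows 1.7
yaw to level y: -1.5651223166988162 1.576470336890977
[{'xy': [233.7, 213.5], 'confidence': 0.67}] [{'xy': [278.1, 17.2], 'confidence': 0.68}]
```

View pics/wrist10.png

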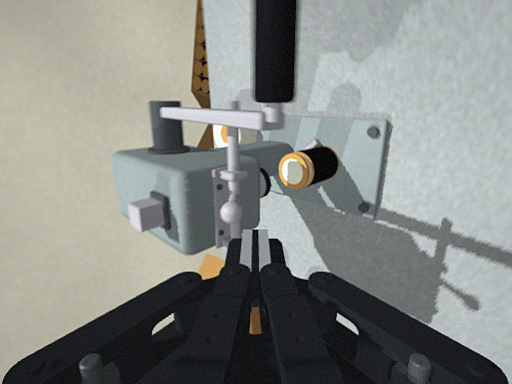

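```bash
python3 - <<'E'
from h import *
import pickle
np.set_printoptions(precision=4,suppress=True)
p=pickle.load(open("wrist10.pkl","rb"))
for u,v in((232,210),(232,214),(229,212),(236,212),(236,140),(236,155),(274,80),(274,30),(235,118),(250,120)):
    print(u,v,unproj(p,u,v))
E
```

```text
232 210 [ 0.5291 -0.1232  0.3118]
232 214 [ 0.5282 -0.1202  0.3128]
229 212 [ 0.5302 -0.1218  0.3142]
236 212 [ 0.5266 -0.1214  0.3097]
236 140 [ 0.559  -0.1768  0.2763]
236 155 [ 0.5591 -0.1627  0.2772]
274 80 [ 0.4755 -0.2197  0.3184]
274 30 [ 0.4744 -0.2466  0.3191]
235 118 [ 0.5194 -0.1977  0.3119]
250 120 [ 0.5006 -0.1963  0.3151]
```

Request:
{"name": "servo_tool", "arguments": {"steps": "0.015 -0.01 0.005 0 0;0.03 -0.019 0.02 0 0;0.03 -0.019 0.05 0 0;0.03 -0.019 0.08 0 0;0.03 -0.019 0.106 0 0"}}

```text
t: 29.52
tcp_pos: [0.5418, -0.166, 0.2945]
tool_rot: [-0.637, 0.674, -0.271, 0.257]
force: [-0.0, -0.3, 1.2]
grip_width: -0.001
```

```bash
python3 g.py "p+np.array([.002,.03,0])" "p+np.array([.0036,.068,0])"
```

```text
29.525 q [-0.7259  0.237   2.0491  1.158   0.4902  1.5139] p [ 0.5418 -0.166   0.2945] tilt 43.843517106971284 az -3.0927657196134386
[ 0.5438 -0.136   0.2945] -> [-0.03 -0.    0.  ] rows 0.5
[ 0.5454 -0.098   0.2945] -> [-0.068  0.    -0.   ] rows 1.1
yaw to level y: -1.5739845972089406 1.5676080563808525
```

Request:
{"name": "servo_tool", "arguments": {"steps": "-0.015 0 0 0 0;-0.027 0 0 0 0;-0.037 0 0 0 0;-0.047 0 0 0 0;-0.056 0 0 0 0"}}

```text
t: 30.15
tcp_pos: [0.5437, -0.109, 0.2978]
tool_rot: [-0.637, 0.673, -0.273, 0.257]
force: [0.0, -2.1, -0.8]
grip_width: -0.0
```

```bash
python3 g.py; python3 - <<'E'
from h import *
import pickle
np.set_printoptions(precision=4,suppress=True)
for n in("wrist","top"):
    p=get_image(n);pickle.dump(p,open(n+"11.pkl","wb"));cv2.imwrite(f"pics/{n}11.png",p["frame"] if n=="wrist" else cv2.resize(p["frame"][90:300,200:420],None,fx=2.7,fy=2.7))
E
```

```text
30.15 q [-0.5934  0.2064  2.0861  1.1843  0.3939  1.5799] p [ 0.5437 -0.109   0.2978] tilt 44.05501878395274 az -3.2529622816251216
yaw to level y: -1.5687503872131725 1.5728422663766206
```

View pics/wrist11.png

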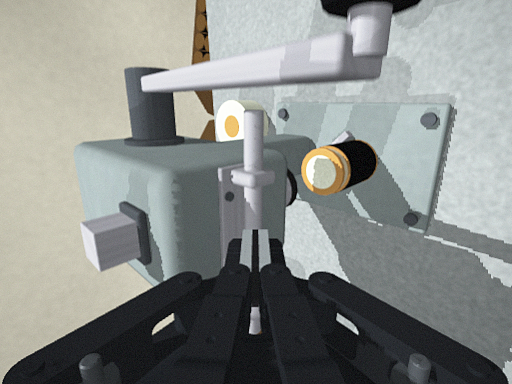

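View pics/top11.png

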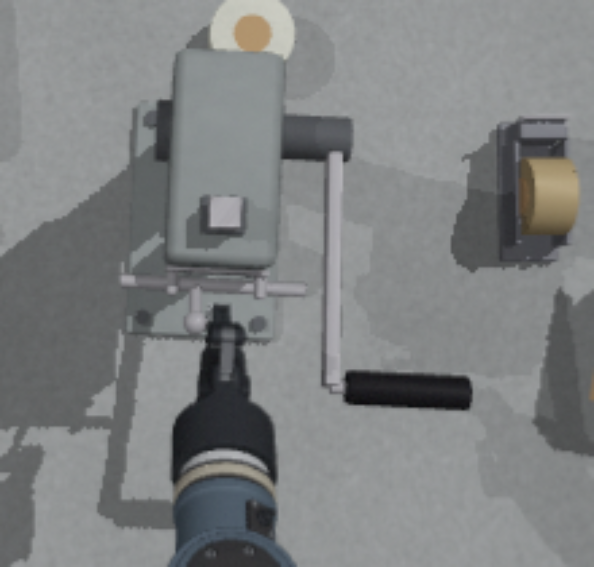

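The bolt is drawn: in the top view the rod end at crop (307,290) is well clear of the lever bar at column 330. Its knob moved from (237,322) to (195,320), about 36 mm. Now to the lever.

Request:
{"name": "servo_tool", "arguments": {"steps": "0.006 0 0 0 0;0.01 0 -0.03 0 0;0.015 0 -0.08 0 0;0.04 0 -0.12 0 0.3;0.08 0 -0.12 0 0.6"}}

```text
t: 30.88
tcp_pos: [0.4553, -0.1849, 0.3867]
tool_rot: [-0.638, 0.672, -0.275, 0.257]
force: [0.7, -0.0, 0.8]
grip_width: 0.419
```

```bash
python3 g.py "[.42,-.262,.371]" "[.489,-.265,.301]"
```

```text
30.875 q [-0.967  -0.0348  2.0401  0.8646  0.8081  1.711 ] p [ 0.4553 -0.1849  0.3867] tilt 44.24476116196345 az -3.3711928898938224
[ 0.42  -0.262  0.371] -> [ 0.079  0.033 -0.01 ] rows 1.4
[ 0.489 -0.265  0.301] -> [0.078 0.033 0.088] rows 2.0
yaw to level y: -1.5636970936696613 1.5778955599201319
```

Request:
{"name": "servo_tool", "arguments": {"steps": "0.04 0.017 -0.01 0 0.6;0.079 0.033 -0.01 0 0.6;0.079 0.033 -0.01 0 0.6"}}

```text
t: 31.25
tcp_pos: [0.4203, -0.2656, 0.3677]
tool_rot: [-0.636, 0.675, -0.273, 0.257]
force: [0.4, 0.5, -0.1]
grip_width: 0.6
```

```bash
python3 g.py "[.489,-.265,.301]"; python3 - <<'E'
from h import *
import pickle
np.set_printoptions(precision=4,suppress=True)
p=get_image("wrist");cv2.imwrite("pics/wrist12.png",p["frame"]);pickle.dump(p,open("w12.pkl","wb"))
o=get_obs();M=R.from_quat(o["tool_rot"]).as_matrix()
v,u=np.mgrid[0:384,0:512];X=unproj(p,u,v,p["z_map"]);
m=(p["z_map"]>0)&(p["frame"].max(2)<70)&(X[...,0]>.45)&(X[...,0]<.53)&(X[...,1]>-.33)&(X[...,1]<-.215)&(X[...,2]>.28)&(X[...,2]<.34)
q=X[m];print(m.sum(),q.min(0),q.max(0)); 
for a in q[::200]: print(a,end=' ')
E
```

```text
31.25 q [-1.1927  0.0447  2.0204  0.9056  0.9264  1.4946] p [ 0.4203 -0.2656  0.3677] tilt 43.99676678812821 az -3.4403212482264336
[ 0.489 -0.265  0.301] -> [-0.005 -0.003  0.096] rows 1.5
yaw to level y: -1.570774022979999 1.5708186306097942
3652 [ 0.4643 -0.3073  0.2969] [ 0.4911 -0.215   0.3218]
[ 0.4825 -0.3072  0.3102] [ 0.4658 -0.3028  0.3034] [ 0.4669 -0.2996  0.3134] [ 0.4732 -0.2952  0.318 ] [ 0.482  -0.29    0.3206] [ 0.4661 -0.2859  0.3095] [ 0.4682 -0.2816  0.3131] [ 0.4681 -0.277   0.3135] [ 0.4671 -0.2716  0.3104] [ 0.4678 -0.2658  0.3076] [ 0.4668 -0.2607  0.3065] [ 0.47   -0.2529  0.2997] [ 0.4821 -0.2502  0.3203] [ 0.4778 -0.2461  0.3203] [ 0.4755 -0.2409  0.3184] [ 0.471  -0.2353  0.3141] [ 0.4701 -0.227   0.3058] [ 0.4764 -0.2237  0.3187] [ 0.4827 -0.2162  0.3212]
```

View pics/wrist12.png

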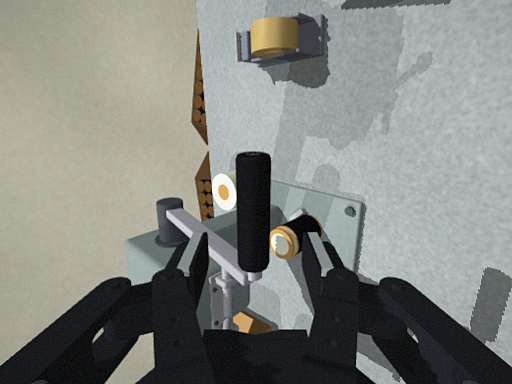

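Request:
{"name": "servo_tool", "arguments": {"steps": "-0.005 -0.002 0.025 0 0.6;-0.005 -0.002 0.05 0 0.6;-0.005 -0.002 0.075 0 0.6;-0.005 -0.002 0.096 0 0.6;-0.005 -0.002 0.096 0 0.6"}}

```text
t: 31.92
tcp_pos: [0.4902, -0.2588, 0.2995]
tool_rot: [-0.638, 0.673, -0.271, 0.258]
force: [-0.2, 0.5, -0.2]
grip_width: 0.596
```

Request:
{"name": "servo_tool", "arguments": {"steps": "0 0 0 0 0;0 0 0 0 0;0 0 0 0 0;0 0 0 0 0"}}

```text
t: 32.42
tcp_pos: [0.4883, -0.26, 0.3002]
tool_rot: [-0.638, 0.673, -0.272, 0.257]
force: [-6.0, 0.5, 1.2]
grip_width: 0.31
```

```bash
python3 g.py; python3 - <<'E'
from h import *
p=get_image("wrist");cv2.imwrite("pics/wrist13.png",p["frame"])
E
```

```text
32.425 q [-1.0079  0.2336  2.0306  1.0869  0.6925  1.3769] p [ 0.4883 -0.26    0.3002] tilt 43.913444377738585 az -3.1761903241604315
yaw to level y: -1.5693309047543025 1.5722617488354906
```

View pics/wrist13.png

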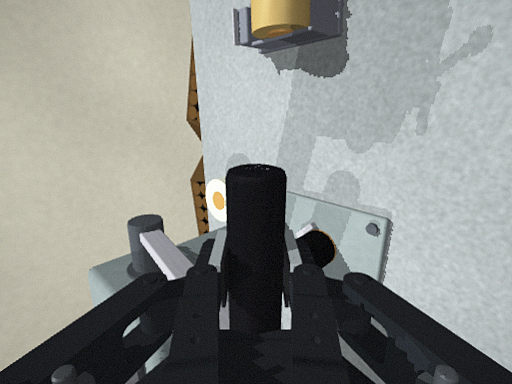

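The grip bar is held between the pads (opening 0.31, about 27 mm). Now I work out the arc in tool axes.

```bash
cat > arc.py <<'E'
from path import *
from plant import get_obs
import sys
o=get_obs();M=R.from_quat(o["tool_rot"]).as_matrix()
b=float(sys.argv[1])
for t in map(float,sys.argv[2:]): print(t,np.round(M.T@(grip(t)-grip(b)),4))
# est th from tcp: center = tcp-.009z minus initial offset
c=o["tcp_pos"]-grip(0); print(o["t"],o["tcp_pos"],o["force"])
off=np.array([.4883,-.26,.3002])-grip(0)
g=o["tcp_pos"]-off; r=Rp.T@(g-W(.075,0,.258)); print("th est",np.arctan2(r[2],r[0])%(2*np.pi)-np.arctan2(36,-207.),"radius",np.hypot(r[0],r[2]))
E
python3 arc.py 0 .1 .2 .3 .4 .5
```

```text
0.1 [-0.     0.016  0.013]
0.2 [-0.     0.031  0.028]
0.3 [-0.     0.044  0.044]
0.4 [-0.     0.056  0.062]
0.5 [-0.     0.066  0.08 ]
32.475 [ 0.488 -0.26   0.3  ] [-7.469  1.165  0.777]
th est 0.00023052795944300541 radius 0.21012950447233636
```

Request:
{"name": "servo_tool", "arguments": {"steps": "0 0.016 0.013 0 0;0 0.031 0.028 0 0;0 0.044 0.044 0 0;0 0.056 0.062 0 0;0 0.066 0.080 0 0"}}

```text
t: 33.1
tcp_pos: [0.4983, -0.2607, 0.1984]
tool_rot: [-0.637, 0.673, -0.274, 0.26]
force: [-3.4, 2.7, 7.6]
grip_width: 0.307
```

```bash
python3 arc.py .5 .6 .7 .8 .9 .95
```

```text
0.6 [-0.     0.008  0.019]
0.7 [-0.     0.014  0.04 ]
0.8 [-0.     0.018  0.06 ]
0.9 [-0.     0.02   0.081]
0.95 [-0.     0.021  0.091]
33.1 [ 0.498 -0.261  0.198] [-3.424  2.747  7.626]
th est 0.49466903648399674 radius 0.20763450255859683
```

Lever at about 0.49 rad, small forces. Continuing.

Request:
{"name": "servo_tool", "arguments": {"steps": "0 0.008 0.019 0 0;0 0.014 0.040 0 0;0 0.018 0.060 0 0;0 0.020 0.081 0 0;0 0.021 0.091 0 0"}}

```text
t: 33.72
tcp_pos: [0.5454, -0.2635, 0.1168]
tool_rot: [-0.637, 0.674, -0.272, 0.258]
force: [-8.0, 1.8, 4.0]
grip_width: 0.31
```

```bash
python3 arc.py .95 1.0 1.05 1.1 1.15 1.18
```

```text
1.0 [-0.    -0.     0.011]
1.05 [-0.    -0.001  0.021]
1.1 [-0.    -0.003  0.031]
1.15 [-0.    -0.005  0.042]
1.18 [-0.    -0.006  0.048]
33.725 [ 0.545 -0.263  0.117] [-7.977  1.823  4.017]
th est 0.9496099575005181 radius 0.21018887639367406
```

Request:
{"name": "servo_tool", "arguments": {"steps": "0 0 0.011 0 0;0 -0.001 0.021 0 0;0 -0.003 0.031 0 0;0 -0.004 0.038 0 0;0 -0.005 0.042 0 0"}}

```text
t: 34.35
tcp_pos: [0.5748, -0.2653, 0.0884]
tool_rot: [-0.637, 0.676, -0.27, 0.255]
force: [-15.9, 0.1, 0.9]
grip_width: 0.31
```

```bash
python3 arc.py 1.15 1.17 1.2
```

```text
1.17 [-0.    -0.001  0.004]
1.2 [-0.    -0.003  0.01 ]
34.35 [ 0.575 -0.265  0.088] [-15.909   0.148   0.861]
th est 1.1427625685992564 radius 0.21299054933104739
```

Request:
{"name": "servo_tool", "arguments": {"steps": "0 -0.001 0.003 0 0;0 -0.002 0.006 0 0;0 -0.002 0.006 0 0"}}

```text
t: 34.72
tcp_pos: [0.5796, -0.2656, 0.0845]
tool_rot: [-0.638, 0.676, -0.269, 0.254]
force: [-11.9, -0.3, -4.2]
grip_width: 0.312
```

```bash
python3 arc.py 1.17 1.2; python3 - <<'E'
from h import *
p=get_image("side");cv2.imwrite("pics/side14.png",cv2.resize(p["frame"][100:270,170:340],None,fx=3.5,fy=3.5))
E
```

```text
1.2 [-0.    -0.002  0.006]
34.725 [ 0.58  -0.266  0.085] [-11.941  -0.279  -4.236]
th est 1.1714368029275017 radius 0.21361177697154457
```

View pics/side14.png

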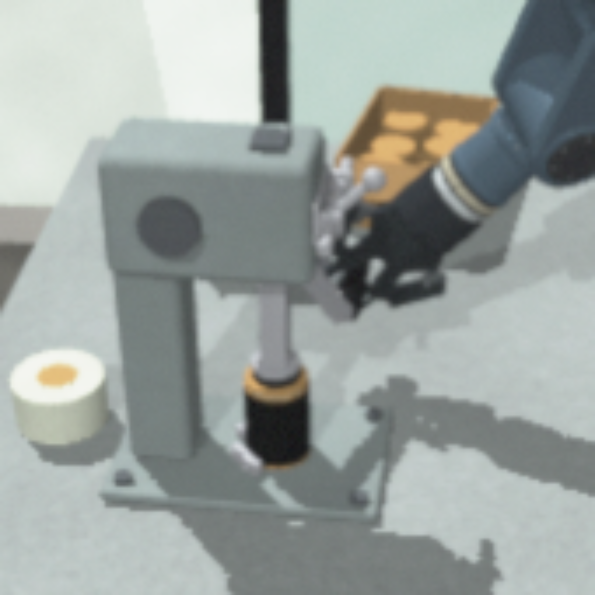

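The ram disc is on the lid at crop (277,370) and only a thin kraft flange shows. I'll push a little more until the force rises.

Request:
{"name": "servo_tool", "arguments": {"steps": "0 0 0.004 0 0;0 -0.001 0.008 0 0;0 -0.001 0.008 0 0"}}

```text
t: 35.15
tcp_pos: [0.5861, -0.2659, 0.0796]
tool_rot: [-0.638, 0.676, -0.269, 0.254]
force: [-8.6, 1.0, -3.3]
grip_width: 0.308
```

```bash
python3 arc.py 1.17 1.2
```

```text
1.2 [-0.    -0.002  0.006]
35.15 [ 0.586 -0.266  0.08 ] [-8.584  0.964 -3.335]
th est 1.2094844416292836 radius 0.21434473773513624
```

```bash
python3 - <<'E'
from h import *
import pickle
np.set_printoptions(precision=4,suppress=True)
p=get_image("side");cv2.imwrite("pics/side15.png",cv2.resize(p["frame"][140:270,190:340],None,fx=4.5,fy=4.5));pickle.dump(p,open("s15.pkl","wb"))
v,u=np.mgrid[0:384,0:512];X=unproj(p,u,v,p["z_map"])
m=(X[...,0]>.585)&(X[...,0]<.66)&(X[...,1]>-.15)&(X[...,1]<-.07)
for uu in (246,249,252): 
    for vv in range(195,216,2): print(uu,vv,unproj(p,uu,vv),p["frame"][vv,uu])
p=get_image("wrist");cv2.imwrite("pics/wrist15.png",p["frame"])
E
```

```text
246 195 [ 0.63   -0.0997  0.1469] [152 149 147]
246 197 [ 0.6303 -0.1011  0.1386] [151 148 146]
246 199 [ 0.6305 -0.1012  0.1312] [151 148 145]
246 201 [ 0.6303 -0.098   0.126 ] [152 148 147]
246 203 [ 0.6308 -0.0999  0.1172] [151 148 145]
246 205 [ 0.6308 -0.0988  0.1105] [148 144 142]
246 207 [ 0.6297 -0.0887  0.1101] [148 145 142]
246 209 [ 0.6298 -0.0873  0.1035] [87 86 85]
246 211 [ 0.63   -0.0879  0.0955] [ 68  97 120]
246 213 [ 0.6294 -0.0814  0.0927] [ 82 123 154]
246 215 [ 0.6297 -0.0824  0.0843] [42 53 63]
249 195 [ 0.6206 -0.0975  0.1487] [154 151 149]
249 197 [ 0.6207 -0.097   0.1418] [153 150 147]
249 199 [ 0.621  -0.0988  0.1333] [153 150 148]
249 201 [ 0.621  -0.0969  0.1272] [151 148 146]
249 203 [ 0.6213 -0.0982  0.1188] [153 148 146]
249 205 [ 0.6212 -0.0963  0.1127] [148 144 142]
249 207 [ 0.6204 -0.0878  0.1112] [148 144 142]
249 209 [ 0.6202 -0.0848  0.1058] [95 93 92]
249 211 [ 0.6206 -0.0872  0.0965] [ 61  82 100]
249 213 [ 0.6203 -0.0828  0.0921] [ 81 123 154]
249 215 [ 0.6202 -0.0802  0.0864] [41 54 64]
252 195 [ 0.6115 -0.0979  0.1489] [127 127 122]
252 197 [ 0.6119 -0.1008  0.1397] [127 126 122]
252 199 [ 0.612  -0.1008  0.1323] [122 119 117]
252 201 [ 0.612  -0.099   0.1261] [115 113 110]
252 203 [ 0.6122 -0.0997  0.1183] [121 118 117]
252 205 [ 0.6121 -0.0983  0.1117] [138 134 133]
252 207 [ 0.6117 -0.0932  0.1078] [137 135 133]
252 209 [ 0.6111 -0.0861  0.1053] [62 63 63]
252 211 [ 0.6115 -0.0885  0.096 ] [ 72 104 128]
252 213 [ 0.6113 -0.0855  0.0906] [ 76 113 141]
252 215 [ 0.6109 -0.0805  0.0867] [35 41 48]
```

View pics/side15.png

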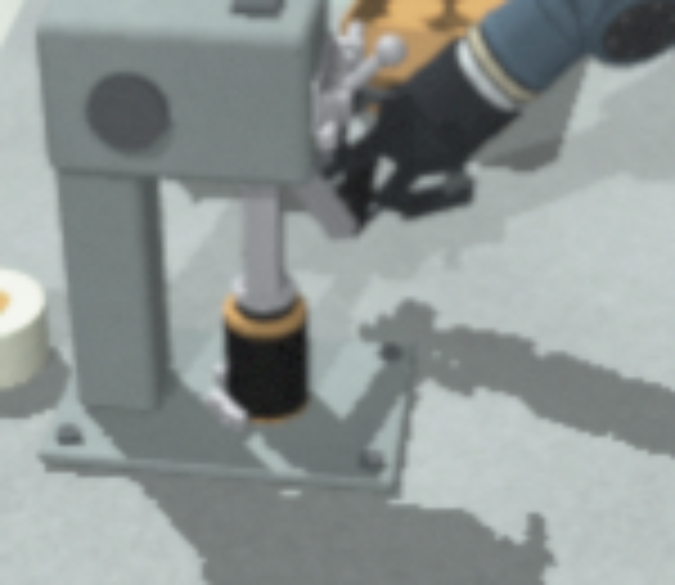

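View pics/wrist15.png

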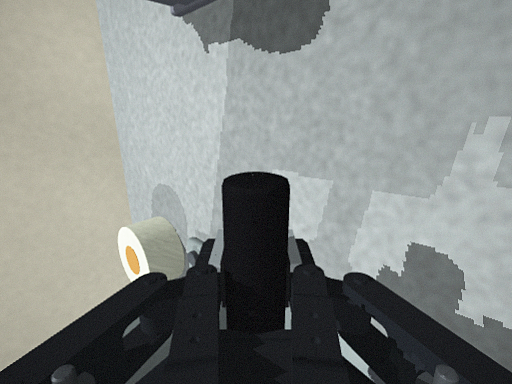

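Request:
{"name": "servo_tool", "arguments": {"steps": "0 -0.001 0.004 0 0;0 -0.002 0.008 0 0;0 -0.002 0.008 0 0"}}

```text
t: 35.62
tcp_pos: [0.5895, -0.2661, 0.0772]
tool_rot: [-0.637, 0.677, -0.268, 0.253]
force: [-36.0, -0.4, 20.9]
grip_width: 0.31
```

```bash
python3 arc.py 1.17 1.2; python3 - <<'E'
from h import *
import pickle
np.set_printoptions(precision=4,suppress=True)
p=get_image("side");cv2.imwrite("pics/side16.png",cv2.resize(p["frame"][140:270,190:340],None,fx=4.5,fy=4.5));pickle.dump(p,open("s16.pkl","wb"))
q=pickle.load(open("s15.pkl","rb"))
for uu in (247,249,251):
  print([tuple(int(x) for x in p["frame"][vv,uu]) for vv in range(206,218)]);print([tuple(int(x) for x in q["frame"][vv,uu]) for vv in range(206,218)])
for m in mark_of(p,"ram_face")+mark_of(p,"lid_top")+mark_of(p,"lever_grip"): print(m)
for X in ([.6224,-.11,.094],[.6224,-.11+.0285,.094],[.6224,-.11+.0285,.088],[.6224,-.081,.088]): print(proj(p,np.array(X)))
E
```

```text
1.2 [-0.    -0.002  0.006]
35.625 [ 0.59  -0.266  0.077] [-35.957  -0.4    20.921]
th est 1.2290573402747413 radius 0.21477470478635624
[(145, 142, 139), (149, 144, 143), (147, 143, 142), (110, 106, 105), (59, 59, 58), (51, 65, 74), (70, 105, 130), (79, 120, 151), (63, 94, 116), (42, 56, 65), (32, 34, 34), (28, 30, 27)]
[(146, 143, 141), (148, 145, 141), (142, 139, 136), (93, 93, 91), (53, 54, 59), (61, 83, 101), (82, 121, 149), (81, 123, 153), (62, 93, 114), (41, 53, 64), (34, 36, 36), (29, 30, 28)]
[(147, 144, 142), (148, 145, 142), (149, 143, 142), (108, 105, 103), (60, 62, 62), (54, 66, 75), (74, 109, 134), (81, 123, 153), (64, 96, 117), (42, 55, 64), (28, 29, 30), (26, 27, 25)]
[(148, 144, 141), (148, 144, 142), (139, 136, 134), (95, 93, 92), (50, 53, 54), (61, 82, 100), (78, 116, 144), (81, 123, 154), (65, 95, 119), (41, 54, 64), (29, 33, 35), (29, 31, 28)]
[(144, 142, 139), (145, 142, 139), (132, 129, 127), (88, 86, 86), (48, 52, 55), (58, 80, 97), (78, 116, 143), (82, 123, 152), (63, 91, 113), (39, 49, 58), (29, 31, 31), (28, 28, 26)]
[(144, 141, 138), (143, 141, 139), (116, 115, 113), (69, 70, 69), (47, 53, 60), (66, 94, 115), (80, 118, 149), (79, 118, 148), (60, 89, 109), (37, 47, 56), (29, 31, 31), (25, 26, 26)]
{'xy': [248.7, 204.8], 'confidence': 0.86}
{'xy': [276.1, 339.8], 'confidence': 0.33}
{'xy': [247.4, 200.1], 'confidence': 0.49}
{'xy': [266.2, 180.6], 'confidence': 0.59}
[249.1794 207.3937]
[248.2611 212.7267]
[248.3045 214.3061]
[248.2881 214.4018]
```

View pics/side16.png

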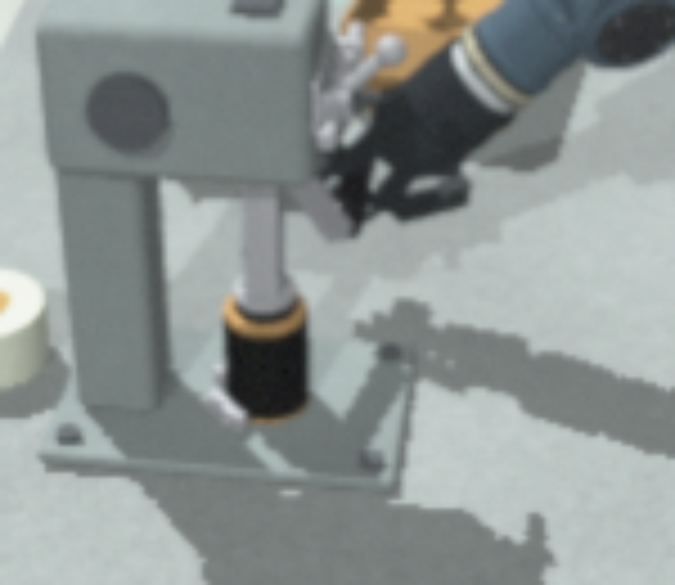

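The force jumped to about 41 N, so the lid has bottomed out. The kraft band above the rim is now only the flange. Now I let the lever come back up along the arc.

Request:
{"name": "servo_tool", "arguments": {"steps": "0 0 0 0 0;0 0.001 -0.004 0 0"}}

```text
t: 36.08
tcp_pos: [0.5877, -0.2661, 0.0786]
tool_rot: [-0.637, 0.677, -0.269, 0.253]
force: [-10.1, 0.6, -4.6]
grip_width: 0.307
```

```bash
python3 arc.py 1.147 1.05 .95 .85 .75 .65
```

```text
1.05 [ 0.     0.003 -0.02 ]
0.95 [ 0.     0.005 -0.041]
0.85 [ 0.     0.004 -0.062]
0.75 [ 0.     0.002 -0.083]
0.65 [ 0.001 -0.003 -0.103]
36.075 [ 0.588 -0.266  0.079] [-10.126   0.63   -4.592]
th est 1.218144905979066 radius 0.21445737726118388
```

Request:
{"name": "servo_tool", "arguments": {"steps": "0 0.003 -0.020 0 0;0 0.005 -0.041 0 0;0 0.004 -0.062 0 0;0 0.002 -0.083 0 0;0 -0.003 -0.103 0 0"}}

```text
t: 36.7
tcp_pos: [0.5191, -0.262, 0.1529]
tool_rot: [-0.638, 0.676, -0.268, 0.252]
force: [-14.2, -0.7, -9.3]
grip_width: 0.307
```

```bash
python3 arc.py .65 .55 .45 .35 .25 .15 .05
```

```text
0.55 [ 0.    -0.007 -0.02 ]
0.45 [ 0.    -0.015 -0.039]
0.35 [ 0.    -0.026 -0.057]
0.25 [ 0.    -0.038 -0.074]
0.15 [ 0.    -0.052 -0.09 ]
0.05 [ 0.    -0.068 -0.104]
36.7 [ 0.519 -0.262  0.153] [-14.153  -0.725  -9.296]
th est 0.7357880470980813 radius 0.20833030310116502
```

Request:
{"name": "servo_tool", "arguments": {"steps": "0 -0.007 -0.02 0 0;0 -0.015 -0.039 0 0;0 -0.026 -0.057 0 0;0 -0.038 -0.074 0 0;0 -0.052 -0.09 0 0"}}

```text
t: 37.33
tcp_pos: [0.4883, -0.2601, 0.2491]
tool_rot: [-0.64, 0.678, -0.266, 0.246]
force: [-43.8, -4.8, -8.7]
grip_width: 0.307
```

```bash
python3 arc.py .15 .1 .05 .0
```

```text
0.1 [ 0.    -0.007 -0.007]
0.05 [ 0.    -0.015 -0.014]
0.0 [ 0.    -0.023 -0.021]
37.325 [ 0.488 -0.26   0.249] [-43.788  -4.84   -8.721]
th est 0.2452051461178284 radius 0.20756858509086323
```

Request:
{"name": "servo_tool", "arguments": {"steps": "0 0.003 -0.004 0 0.5;0 0 -0.008 0 0.5;0 -0.004 -0.012 0 0.5"}}

```text
t: 37.7
tcp_pos: [0.4951, -0.2615, 0.2701]
tool_rot: [-0.637, 0.673, -0.273, 0.258]
force: [3.7, -0.5, 0.8]
grip_width: 0.497
```

```bash
python3 arc.py .15 .1 .05 .0;python3 - <<'E'
from h import *
p=get_image("wrist");cv2.imwrite("pics/wrist17.png",p["frame"])
E
```

```text
0.1 [ 0.    -0.008 -0.007]
0.05 [ 0.    -0.016 -0.014]
0.0 [ 0.    -0.024 -0.02 ]
37.7 [ 0.495 -0.261  0.27 ] [ 3.727 -0.458  0.754]
th est 0.1425415467579425 radius 0.2002161261049667
```

View pics/wrist17.png

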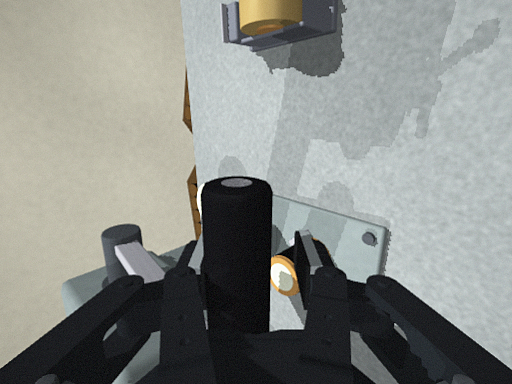

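Request:
{"name": "servo_tool", "arguments": {"steps": "0 -0.005 -0.010 0 0.5;0 -0.011 -0.018 0 0.55;0 -0.016 -0.0265 0 0.6;0 -0.018 -0.03 0 0.7;0 -0.018 -0.03 0 0.7"}}

```text
t: 38.38
tcp_pos: [0.4863, -0.2606, 0.3026]
tool_rot: [-0.638, 0.673, -0.273, 0.257]
force: [-0.3, -0.2, 0.9]
grip_width: 0.701
```

```bash
python3 arc.py 0 0;python3 - <<'E'
from h import *
p=get_image("wrist");cv2.imwrite("pics/wrist18.png",p["frame"])
E
```

```text
0.0 [0. 0. 0.]
38.375 [ 0.486 -0.261  0.303] [-0.265 -0.183  0.901]
th est -0.009761459562954045 radius 0.21244264087298428
```

View pics/wrist18.png

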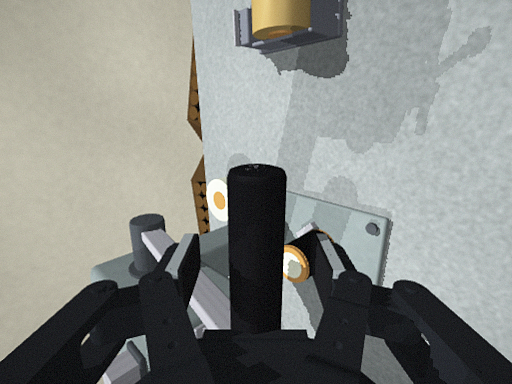

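The lever is at rest, with the bar centred free between the open fingers at column 257. I'll withdraw along the tool axis.

Request:
{"name": "servo_tool", "arguments": {"steps": "0 0 -0.02 0 0.7;0 0 -0.05 0 0.7;0 0 -0.09 0 0.7;0 0 -0.13 0 0.7;0 0 -0.13 0 0.7"}}

```text
t: 39.05
tcp_pos: [0.3953, -0.2567, 0.3975]
tool_rot: [-0.637, 0.673, -0.274, 0.256]
force: [0.2, 0.7, 0.2]
grip_width: 0.701
```

```bash
python3 g.py;python3 - <<'E'
from h import *
import pickle
np.set_printoptions(precision=4,suppress=True)
for n in("side","wrist","top"):
    p=get_image(n);pickle.dump(p,open(n+"20.pkl","wb"))
    v,u=np.mgrid[0:384,0:512];X=unproj(p,u,v,p["z_map"]);ok=p["z_map"]>0
    cv2.imwrite(f"pics/{n}20.png",p["frame"] if n!="side" else cv2.resize(p["frame"][100:270,170:340],None,fx=3.5,fy=3.5))
    m=ok&(X[...,0]>.57)&(X[...,0]<.67)&(X[...,1]>-.16)&(X[...,1]<-.06)&(X[...,2]>.085)&(X[...,2]<.113)
    q=X[m]
    if len(q)>20: print(n,m.sum(),np.percentile(q[:,2],[5,50,90]),cv2.minEnclosingCircle(q[q[:,2]>.089][:,:2].astype(np.float32)))
    m=ok&(p["frame"].max(2)<70)&(X[...,0]>.44)&(X[...,0]<.53)&(X[...,1]>-.32)&(X[...,1]<-.212)&(X[...,2]>.2)&(X[...,2]<.34)
    q=X[m]
    if len(q)>20: print("grip",m.sum(),q.min(0),q.max(0))
    if n!="wrist":
        o=pickle.load(open(n+"0.pkl","rb"))
        for X0 in ([.513,.306,.082],[.659,.217,.082],[.66,-.42,.08]):
            c=proj(p,np.array(X0)).astype(int); 
            a=cv2.cvtColor(o["frame"],6)[c[1]-14:c[1]+14,c[0]-14:c[0]+14];b=cv2.cvtColor(p["frame"],6)[c[1]-14:c[1]+14,c[0]-14:c[0]+14]
            if a.shape==b.shape and a.size: print(n,X0,"shift px",cv2.phaseCorrelate(np.float32(a),np.float32(b)))
E
```

```text
39.05 q [-1.2607 -0.0425  2.0108  0.8547  1.0341  1.5307] p [ 0.3953 -0.2567  0.3975] tilt 44.10336268988702 az -3.5540271267786427
yaw to level y: -1.5640496819581524 1.5775429716316407
side 203 [0.0869 0.0952 0.0972] ((0.623023509979248, -0.10831514745950699), 0.030593130737543106)
grip 75 [ 0.4721 -0.2957  0.3089] [ 0.4945 -0.2121  0.3219]
side [0.513, 0.306, 0.082] shift px ((0.12794651928856737, 0.2067578391837266), 0.9557567453384399)
side [0.659, 0.217, 0.082] shift px ((-0.16840978110317195, -0.08077487784184534), 0.9722691006130643)
side [0.66, -0.42, 0.08] shift px ((0.17105696416631666, 0.11829000151003655), 0.9534024657143487)
wrist 603 [0.0878 0.0947 0.0957] ((0.621292769908905, -0.11167135834693909), 0.029645493254065514)
grip 2888 [ 0.4643 -0.3073  0.2971] [ 0.4911 -0.2121  0.3223]
grip 532 [ 0.4669 -0.3056  0.3082] [ 0.498  -0.2124  0.3228]
top [0.513, 0.306, 0.082] shift px ((-0.02155694021103116, -0.0012579478881793449), 1.0128058375252618)
top [0.659, 0.217, 0.082] shift px ((-0.04820538930469098, -0.024025032217187103), 1.0019174257914225)
top [0.66, -0.42, 0.08] shift px ((0.048793607403373684, -0.03910080461296417), 1.015941811932458)
```

View pics/side20.png

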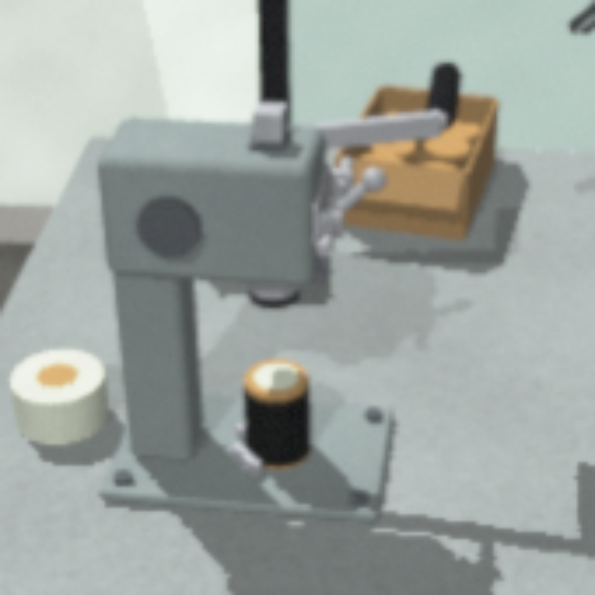

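View pics/wrist20.png

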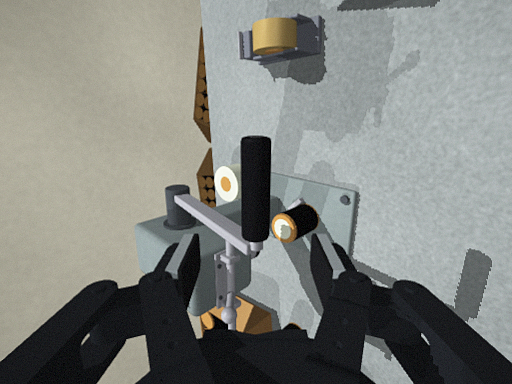

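View pics/top20.png

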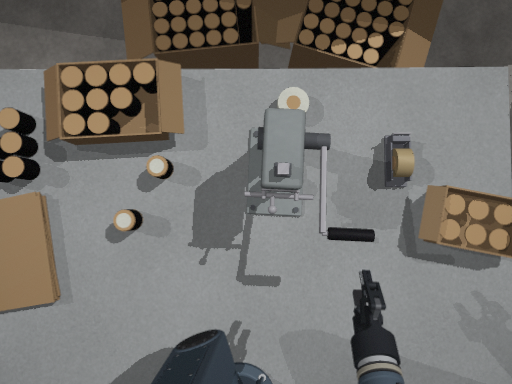

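The wrist and side depth both put the lid top about 10 to 11 mm lower, near 82.5 mm above the tube's underside. The lever grip is back at its starting position, the ram is up, the bystanders shifted less than 0.3 px, and the arm is clear. Handing in.

```bash
python3 -c "
from plant import *
print(close_job())"
```

```text
the job is handed in; nothing more can be done
None
```

The job is done and handed in at about 39 s of the 69 s allowed. `close_job` gave no verdict, so the result rests on my own last checks.

**What I did**
- **Tilting the tool:** the move interface cannot tilt the tool. I tilted it to about 44° by repeatedly commanding poses just past the arm's outer reach. This held joint 3 at its lower limit, where it read up to 0.002 rad below the listed 0.22. No failure was reported.
- **Tube:** I gripped the proud tube, set it on the press plate and pushed it back into the V stop with the bolt still shot.
- **Bolt and lever:** I pushed the lock bolt's knob about 36 mm to the drawn position. I then gripped the lever and pulled it down until it stopped hard (about 41 N at the wrist). I guided it back up, let go and withdrew.

**What the last checks showed**
- **Lid:** its top is about 82 to 83 mm above the tube's underside, down from about 92.6 mm before pressing. Fully home is 82 mm.
- **Tube:** it stands upright, about 2 mm from the ram's axis (1.7 to 2.1 mm by wrist and side camera).
- **Lever and arm:** the lever grip is back at its starting position and the gripper touches nothing.
- **Bystanders:** both finished tubes and the dispenser shifted less than 0.3 pixel, so they did not move.

**What disagreed**
- **Camera offset:** the cameras differed by about 2 to 3 mm on tube positions.
- **Lever angle:** near the bottom, my estimate from the tool pose read about 0.08 rad too high because the bar shifted in the pads. I relied on the stop force and the pictures instead.
- **Return force:** the wrist force briefly reached about 45 N on the way back up, while the bar was still gripped. I opened the fingers to relieve it.

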